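Fetch the red-capped vial from behind the bottles

TASK

The red-capped vaccine vial at the back of the grey bottle tray is hemmed in by three bottles: first stand all three bottles upright in the steel side tray, then take the vial and stand it in the empty well of the white injection tray. When the vial is there, put each bottle back upright on the very ring it came from. Set everything down rather than dropping it, let nothing tip over, and leave the green-capped vial, the syringe and the dropper bottle alone.

Things in the scene. Friction and masses are not known exactly. Their poses are not given: they have to be found in the camera images.
- bottle_tray: grey low tray, fixed, 134 mm square outside, 126 inside, rim 12 mm high, inner floor 4 mm above the table. Origin: centre of its underside; x runs to its back (away from the robot), y left. Four printed 50 mm rings at x, y = +-28 mm are the places: the bottles and the red vial start on them, within 2 mm of centre, bottles about 10 mm apart. The vial is always in a back place (x = +28).
- side_tray: stainless steel tray, empty, fixed: the side area. 170 mm (x) by 230 mm (y) outside, walls 3 mm thick and 17 mm high, inner floor 4 mm above the table. Origin: centre of its underside. It stands left or right of the bottle tray. The three bottles fit in a row along its y, e.g. at y = -62, 0, +62 mm.
- injection_tray: white tray, fixed, 150 mm square, walls and partitions 4 mm thick, 14 mm high, inner floor 4 mm above the table. Origin: centre of its underside. Stands across the bottle tray from the steel tray. +y half: pale blue bay with the syringe. -y half: two wells 69 (x) by 62 mm (y): the far one (centre x +37, y -40 mm) holds the green vial, the near one (centre x -37, y -40 mm) is empty: the target.
- red_vial: glass vial with a red cap, the thing to fetch: 28 mm across up to 40 mm height, then a 19 mm neck and a 23 mm cap (48 to 60 mm), 60 mm tall in all, about 35 g. Origin: centre of its underside, z up; yaw means nothing. Grip it by the glass body or the cap; 40 N is safe. The bottles around it (gap about 19 mm, 90 mm taller) keep a gripper from it.
- amber_bottle: brown (amber) bottle, white label, black cap: round, upright, 150 mm tall, body 46 mm across, about 0.2 kg. Origin: centre of its underside, z up; yaw means nothing. Grip it by the cap (30 mm across, 120 to 150 mm above the underside; 40 N is safe); the shoulder below widens from 26 mm at 117 mm to 46 mm at 98 to 106 mm. Starts on one of the bottle tray's rings.
- teal_bottle: turquoise bottle, white label, white cap: round, upright, 150 mm tall, body 46 mm across, about 0.2 kg. Origin: centre of its underside, z up; yaw means nothing. Grip it by the cap (30 mm across, 120 to 150 mm above the underside; 40 N is safe); the shoulder below widens from 26 mm at 117 mm to 46 mm at 98 to 106 mm. Starts on one of the bottle tray's rings.
- white_bottle: white bottle, pale blue label, blue cap: round, upright, 150 mm tall, body 46 mm across, about 0.2 kg. Origin: centre of its underside, z up; yaw means nothing. Grip it by the cap (30 mm across, 120 to 150 mm above the underside; 40 N is safe); the shoulder below widens from 26 mm at 117 mm to 46 mm at 98 to 106 mm. Starts on one of the bottle tray's rings.
- green_vial: bystander: glass vial with a green cap, 28 mm across, 60 mm tall, standing loose in the far well of the injection tray; leave it alone. Origin: centre of its underside.
- syringe: bystander: capped syringe lying loose in the pale blue bay of the injection tray, 130 mm long, 14 mm thick, 24 mm wide at its flange; leave it alone. Origin: under the middle of its barrel, x along it towards the orange needle cap.
- dropper_bottle: bystander: small white dropper bottle, blue label, 32 mm across, 92 mm tall, loose on the table between bottle tray and robot; leave it alone. Origin: centre of its underside. Also fixed on the table, not listed: bins and cartons up to 0.25 m tall beyond x = 0.76 m, boxes and a pump bottle beyond 0.53 m to either side, a 50 mm high plaster box at x 0.745, y 0.235.

How it is judged:
By the outcome, as a careful person would: the job done as asked, in the order asked, and still so for the second after the job is handed in, with the robot touching nothing.
It also fails if it takes over 144 s, if anything falls off the work surface, if the arm or the gripper's body presses on something with over 40 N, if the wrist force passes 120 N, or if a joint passes its speed limit or range.

ROBOT

A 6-joint arm with a two-finger parallel gripper is mounted at the origin on the work surface. World frame = base frame: x ahead of the robot, y to its left, z up, the work surface at z = 0. Lengths are in m, angles in rad, forces in N, time in s.
With the tool pointing down it reaches from about 0.2 to 0.875 m from the base axis. Payload 3.4 kg.
Tool frame: the origin (TCP) lies at the very end of the fingers, on their centre line; the grasp point (between the pads) lies 19 mm behind it; y points along the fingers, x is the direction in which the jaws open and shut, and the axes are right-handed (so a half turn about y gives the same grasp; the last joint's range is limited). The gripper opens to 94 mm and grips with 3 to 60 N. Pads are 16 mm wide; open, the fingers measure 119 mm over their backs; the gripper's body (75 mm by 177 mm) begins 78 mm behind the grasp point.
Start: joints at [1.044, 0.276, 1.505, -0, 1.361, -0.121], TCP at [0.227, 0.528, 0.178] pointing down, gripper open.
Joint ranges: [-2.89, 2.89], [-0.75, 2.08], [0.22, 2.7], [-1.18, 4.32], [0.11, 2.71], [-2.7, 2.7]. Speed limits (rad/s): [2.57, 2.57, 3.14, 3.14, 3.14, 3.14].

INTERFACE

Orientations are given as a 3x3 rotation matrix whose columns are the frame's x, y, z axes.
In Python, from station import status, eyes, arm gives the robot as it stands.
- The arm moves only by the tool move_arm, never from a script. Its argument "steps" is a list of rows, each an object with "offset": the shift along the tool's x, y, z in m, a list of three; "delta_rot": the turn, a rotation vector about the tool's x, y, z in rad, a list of three. A call has 1 to 12 rows; each row is the pose to reach, as a shift and turn from the pose commanded when the call began, along the tool's axes at that moment; what a row does not reach only later rows make up. A row lasts 1/12 s, in which the tool goes at most 41.7 mm and 7.16 degrees, less where a joint would pass 70% of its speed; a pose out of reach is approached as far as the arm can. A call with a gripper value outside its range is refused whole. "claw" is the opening, from 0 (shut) to 1 (fully open), set as the call begins (left out, the last holds). The fingers move at their own pace and stop on an object; "newtons" is the grip in N (left out, the last holds). Time passes only in rows, so rows that repeat a pose let the fingers close. It gives the time, the measured TCP pose, the force and the opening at its end, in the units of the state.
- status.observe(): the state, without advancing time (a new reading comes with each control period).
- eyes.grab_frame(name): name is "scene" or "top" or "wrist"; returns a dict with "image" (400x640x3 uint8, red, green, blue), "fx", "fy", "cx", "cy" (pixels), "R" (3x3) and "t" (3): a world point X has camera coordinates R X + t. Camera axes: x right, y down, z forward; pixel columns grow to the right and rows downward; lengths in m; the calibration is good to about 2 mm. The wrist camera is an equidistant fisheye: a pixel r from the principal point sees the ray r / f radians off the axis. A picture is of the moment at which its call begins. There is no depth.
- arm.job_done(): hands the job in, once; it reports no verdict.
The state is a dict: "time": time; "qpos": joint angles; "qvel": joint speeds; "effort": joint torques, N m; "position": TCP position; "tool_rot": TCP orientation; "ft_force": force on the tool from outside, world axes, zero at the start; "ft_torque": the same for the moment, N m; "finger_gap": opening from 0.0 (shut) to 1.0 (fully open).
Only numpy, scipy, OpenCV 4.12 (cv2) and the standard library are available. Lean on these libraries where they do the work, as an engineer would, in place of code of your own. Each camera call takes 0.05 s, during which the arm holds its last target.

## Working session

There is one attempt and no reset: what is moved stays moved. The work goes in short steps, Python scripts to look and compute and a tool call to move; the robot and the scene stay as the last step left them, time stands still between calls to the robot, and variables do not carry over. Pictures are saved under pics/ and viewed, and the job is handed in when it is done.

Besides the shell and the picture viewer there is one more tool, called after ">>>" as a command line: name --argument value ..., lists and objects as JSON in quotes. move_arm: Moves the arm, as the interface text tells. Its arguments: {"type":"object","properties":{"steps":{"type":"array"},"claw":{"type":"number"},"newtons":{"type":"number"}},"required":["steps"]}

```bash
ls; mkdir -p pics
python3 - <<'E'
from station import status, eyes, arm
import cv2
s=status.observe()
for k,v in s.items(): print(k,v)
for n in ("scene","top","wrist"):
    f=eyes.grab_frame(n); cv2.imwrite(f"pics/{n}0.png",f["image"][:,:,::-1])
    print(n,f["fx"],f["fy"],f["cx"],f["cy"],f["R"],f["t"])
E
```

```text
pics
time 0.0
qpos [ 1.04403823e+00  2.76567434e-01  1.50611573e+00 -1.89163526e-05
  1.36068712e+00 -1.21021476e-01]
qvel [-0.00013585  0.00061721  0.00176504 -0.00014757  0.00057528 -0.00093478]
effort [ 2.66167772e-04 -4.04588771e+01 -2.37226278e+01  7.03629549e-02
  3.43797379e-02 -1.82379476e-04]
position [0.22666312 0.52777312 0.17712744]
tool_rot [[ 3.94691271e-01 -8.77680826e-04 -9.18813382e-01]
 [ 9.18812102e-01 -1.54595610e-03  3.94692198e-01]
 [-1.76685893e-03 -9.99998420e-01  1.96248386e-04]]
ft_force [ 0.06969696 -0.09460303 -0.79174043]
ft_torque [ 0.03405072  0.03401843 -0.01866942]
finger_gap 0.9989420839997868
scene 380.9990252118106 380.9990252118106 318.0939845063559 203.3581024593688 [[-0.13747664  0.99040096 -0.0143568 ]
 [ 0.79923835  0.10235655 -0.59223407]
 [-0.58507968 -0.09289286 -0.80563806]] [ 0.09388639 -0.39315782  1.18064743]
top 445.56212859526903 445.56212859526903 318.3032563507598 200.17797613654807 [[ 0.01682655 -0.99977186 -0.01315691]
 [-0.98806534 -0.01461157 -0.15334078]
 [ 0.15311355  0.01558008 -0.98808578]] [-0.01148391  0.515036    1.06501733]
wrist 309.70691628693146 309.70691628693146 322.23587410514307 201.30242572908398 [[ 3.95306697e-01  9.18548690e-01 -9.59218061e-04]
 [ 8.93324253e-01 -3.84207639e-01  2.33144307e-01]
 [ 2.13785859e-01 -9.30203987e-02 -9.72441675e-01]] [-0.57391558 -0.02526076  0.38994603]
```

View pics/scene0.png

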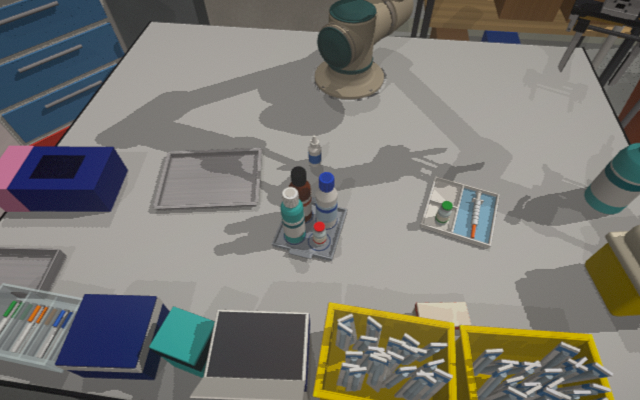

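View pics/top0.png

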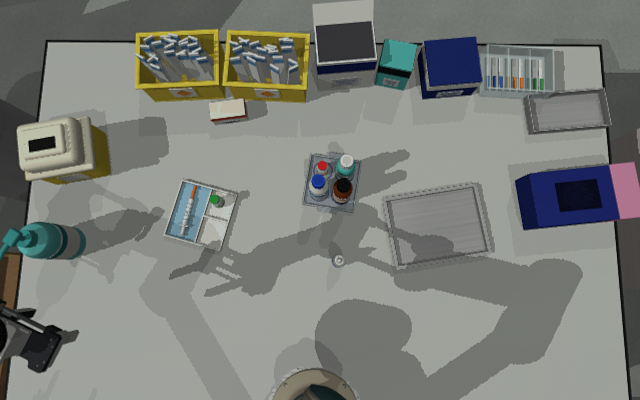

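View pics/wrist0.png

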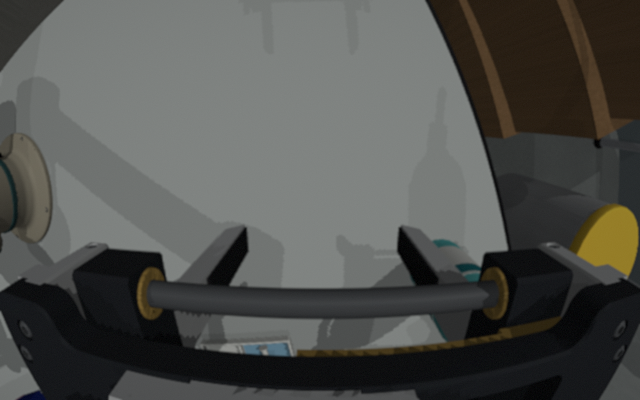

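The top view shows the bottle tray at about (332,182), with the white bottle at front-left (318,185), amber at front-right (342,190), teal at back-right (346,163) and the red vial at back-left (322,168). The steel tray is on the right at (437,225) and the injection tray on the left at (201,213). I'll zoom in.

Run:
```python
import cv2
im=cv2.imread("pics/top0.png")
cv2.imwrite("pics/topz1.png",cv2.resize(im[140:280,150:260],None,fx=5,fy=4.2857,interpolation=cv2.INTER_CUBIC)[:600])
cv2.imwrite("pics/topz2.png",cv2.resize(im[140:280,295:500],None,fx=3.9,fy=3.9,interpolation=cv2.INTER_CUBIC))
im=cv2.imread("pics/scene0.png")
cv2.imwrite("pics/scz.png",cv2.resize(im[130:270,265:355],None,fx=4.2,fy=4.2,interpolation=cv2.INTER_CUBIC))
```

```text
(no output)
```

View pics/topz1.png

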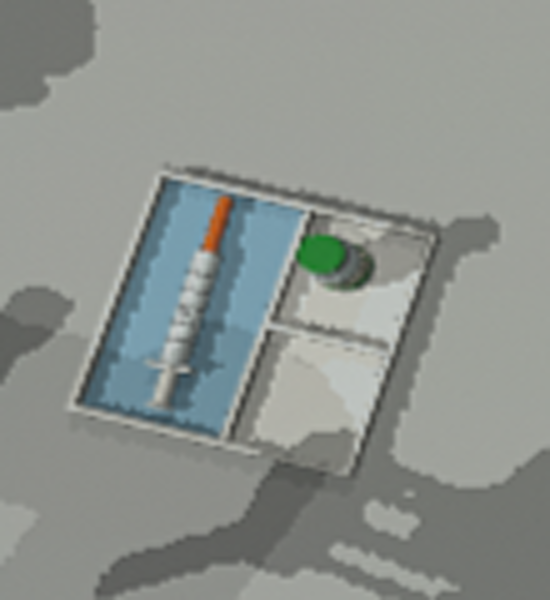

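View pics/topz2.png

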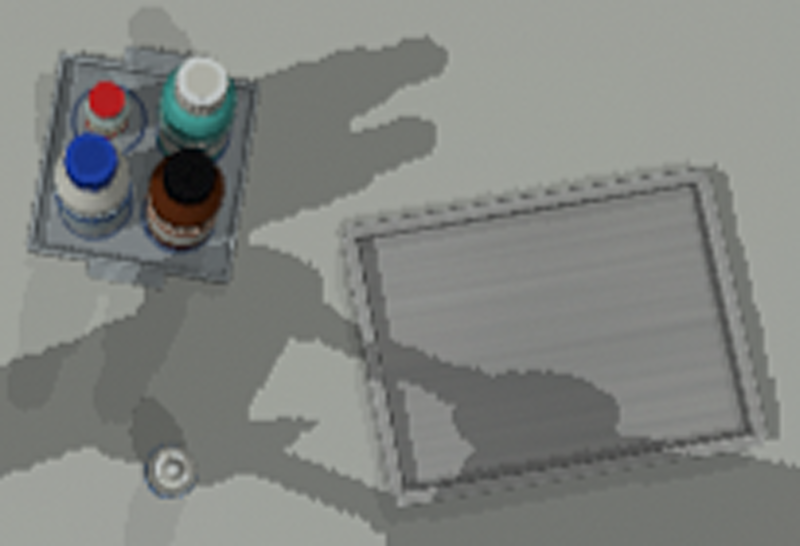

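View pics/scz.png

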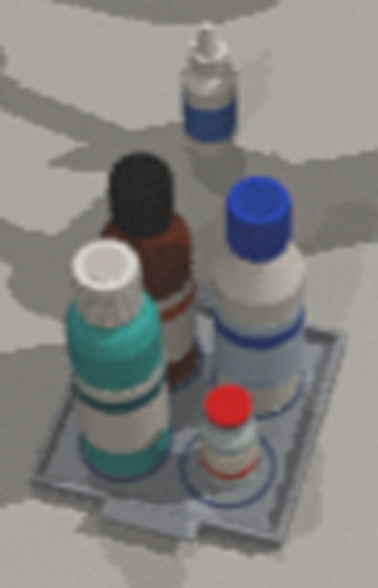

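```bash
cat > h.py <<'E'
from station import status, eyes, arm
import numpy as np, cv2
def ray(f,u,v):
    d=np.array([(u-f["cx"])/f["fx"],(v-f["cy"])/f["fy"],1.0])
    return -f["R"].T@f["t"], f["R"].T@d
def onz(f,u,v,z):
    o,d=ray(f,u,v); return (o+d*(z-o[2])/d[2])
def tri(rs):
    A=np.zeros((3,3));b=np.zeros(3)
    for o,d in rs:
        d=d/np.linalg.norm(d);P=np.eye(3)-np.outer(d,d);A+=P;b+=P@o
    X=np.linalg.solve(A,b)
    return X,[np.linalg.norm(np.cross(X-o,d/np.linalg.norm(d)))*1e3 for o,d in rs]
def masks(img):
    h=cv2.cvtColor(img,cv2.COLOR_RGB2HSV).astype(int);H,S,V=h[...,0],h[...,1],h[...,2]
    return dict(red=((H<6)|(H>174))&(S>180)&(V>90),green=(H>50)&(H<75)&(S>150)&(V>60),
      blue=(H>108)&(H<125)&(S>170)&(V>70),black=(V<50),brown=(H<15)&(S>120)&(V<120),teal=(H>80)&(H<95)&(S>110),
      whitecap=(S<40)&(V>175))
def blob(img,name,roi):
    m=masks(img)[name].astype(np.uint8);u0,v0,u1,v1=roi
    k=np.zeros_like(m);k[v0:v1,u0:u1]=m[v0:v1,u0:u1]
    n,l,s,c=cv2.connectedComponentsWithStats(k)
    if n<2: return None
    i=1+np.argmax(s[1:,4]);x,y,w,hh,a=s[i]
    return c[i],(x,y,w,hh,a)
def rect(pts,w,l):
    # model corners ordered as pts; Kabsch 2D
    M=np.array([[w/2,l/2],[w/2,-l/2],[-w/2,-l/2],[-w/2,l/2]]);c=pts.mean(0)
    B=pts-c;th=np.arctan2((M[:,0]*B[:,1]-M[:,1]*B[:,0]).sum(),(M*B).sum())
    R=np.array([[np.cos(th),-np.sin(th)],[np.sin(th),np.cos(th)]])
    return c,th,(B-M@R.T)*1e3
E
python3 - <<'E'
from h import *
np.set_printoptions(precision=4,suppress=True)
T=eyes.grab_frame("top");S=eyes.grab_frame("scene")
def zz(p,sx,sy,ox,oy): return ((p[0]+.5)/sx-.5+ox,(p[1]+.5)/sy-.5+oy)
inj=[zz(p,5,4.2857,150,140) for p in [(165,170),(438,232),(355,475),(72,407)]]
bt=[zz(p,3.9,3.9,295,140) for p in [(64,52),(258,82),(228,283),(30,250)]]
st=[zz(p,3.9,3.9,295,140) for p in [(340,220),(716,165),(776,440),(400,505)]]
for n,c,z,w,l in(("inj",inj,.014,.15,.15),("bt",bt,.012,.134,.134),("st",st,.017,.17,.23)):
    P=np.array([onz(T,u,v,z)[:2] for u,v in c]); print(n,*rect(P,w,l))
for n,rt,rs in(("red",(310,150,335,185),(305,215,335,250)),("blue",(305,170,330,200),(315,165,342,195)),("black",(332,175,355,205),(285,165,312,190)),("whitecap",(335,150,358,175),(280,185,303,210)),("green",(205,185,230,215),(430,195,460,225))):
    a=blob(T["image"],n,rt);b=blob(S["image"],n,rs);print(n,a,b)
    if a and b: print(tri([ray(T,*a[0]),ray(S,*b[0])]))
    if a: print('z130',onz(T,*a[0],.139),'z60',onz(T,*a[0],.06))
    if b: print('S z139',onz(S,*b[0],.139),'z60',onz(S,*b[0],.06))
E
```

```text
inj [0.4787 0.2935] -0.24929676416906452 [[-1.6645 -1.3876]
 [-0.2446  1.8121]
 [ 0.7616 -0.0237]
 [ 1.1476 -0.4008]]
bt [ 0.5666 -0.0366] -0.1459629683511817 [[ 0.0399 -1.9843]
 [ 0.8673  2.1165]
 [-0.5634  1.7568]
 [-0.3438 -1.889 ]]
st [ 0.4617 -0.3025] 0.17841652949082945 [[ 6.6622 10.8001]
 [ 5.6524 -6.9345]
 [-4.1956 -7.8854]
 [-8.1191  4.0199]]
red (array([321.8   , 165.0833]), (np.int32(318), np.int32(161), np.int32(9), np.int32(9), np.int32(60))) (array([318.7639, 226.0972]), (np.int32(314), np.int32(222), np.int32(10), np.int32(9), np.int32(72)))
(array([ 0.5986, -0.0101,  0.0637]), [np.float64(0.7184885176055217), np.float64(0.7184885176055086)])
z130 [ 0.5809 -0.0115  0.139 ] z60 [ 0.5996 -0.0108  0.06  ]
S z139 [ 0.6467 -0.0018  0.139 ] z60 [ 0.5962 -0.0098  0.06  ]
blue (array([317.7445, 180.6934]), (np.int32(312), np.int32(174), np.int32(13), np.int32(15), np.int32(137))) (array([326.1092, 177.7731]), (np.int32(320), np.int32(172), np.int32(14), np.int32(12), np.int32(119)))
(array([ 0.5419, -0.0024,  0.1512]), [np.float64(0.7407988055974768), np.float64(0.740798805597
[... 740 characters left out ...]
32(187), np.int32(15), np.int32(12), np.int32(138)))
(array([ 0.5892, -0.0656,  0.1541]), [np.float64(0.8514646492332248), np.float64(0.8514646492332913)])
z130 [ 0.5931 -0.0672  0.139 ] z60 [ 0.6128 -0.0709  0.06  ]
S z139 [ 0.5777 -0.068   0.139 ] z60 [ 0.5178 -0.085   0.06  ]
green (array([213.8621, 198.6897]), (np.int32(210), np.int32(195), np.int32(9), np.int32(8), np.int32(58))) (array([446.963 , 205.0556]), (np.int32(443), np.int32(202), np.int32(9), np.int32(7), np.int32(54)))
(array([0.5114, 0.2515, 0.0637]), [np.float64(1.019533729879705), np.float64(1.0195337298795764)])
z130 [0.4997 0.2314 0.139 ] z60 [0.5119 0.2514 0.06  ]
S z139 [0.5694 0.2301 0.139 ] z60 [0.5084 0.2537 0.06  ]
```

The top view shows all the objects clearly, and the bottle triangulation residuals are about 1 mm. I'll use one fixed jaw yaw of 36.6° for everything, which is the bottle tray's diagonal. The first move is the transit and turn.

>>> move_arm --steps '[{"offset": [-0.012,-0.01,-0.014],"delta_rot": [0,0.05,0]},{"offset": [-0.035,-0.03,-0.042],"delta_rot": [0,0.14,0]},{"offset": [-0.058,-0.03,-0.07],"delta_rot": [0,0.23,0]},{"offset": [-0.081,-0.03,-0.098],"delta_rot": [0,0.32,0]},{"offset": [-0.104,-0.03,-0.126],"delta_rot": [0,0.41,0]},{"offset": [-0.127,-0.03,-0.154],"delta_rot": [0,0.49,0]},{"offset": [-0.15,-0.03,-0.182],"delta_rot": [0,0.527,0]},{"offset": [-0.173,-0.03,-0.21],"delta_rot": [0,0.527,0]},{"offset": [-0.196,-0.03,-0.238],"delta_rot": [0,0.527,0]},{"offset": [-0.219,-0.03,-0.27],"delta_rot": [0,0.527,0]},{"offset": [-0.242,-0.03,-0.3],"delta_rot": [0,0.527,0]},{"offset": [-0.265,-0.03,-0.328],"delta_rot": [0,0.527,0]}]' --claw 1.0

```text
time: 1.25
position: [0.4245, 0.1535, 0.2081]
tool_rot: [[0.803, 0.001, -0.595], [0.595, 0.0, 0.803], [0.001, -1.0, -0.0]]
ft_force: [1.6, 1.2, 0.5]
finger_gap: 1.004
```

```bash
cat >> h.py <<'E'
def go(x,y,z):
    s=status.observe();p=np.array(s["position"]);R=np.array(s["tool_rot"])
    print("t",s["time"],"pos",p.round(4),"yaw",np.arctan2(R[1,0],R[0,0]).round(4),"gap",round(s["finger_gap"],3))
    d=np.array([x,y,z])-p;print("offset",(R.T@d).round(4),"dist",np.linalg.norm(d).round(3))
E
python3 -c "
from h import *
go(.5355,-.0595,.20)
print(status.observe()['tool_rot'],status.observe()['ft_force'])"
```

```text
t 1.25 pos [0.4245 0.1535 0.2081] yaw 0.6378 gap 1.004
offset [-0.0377  0.0082 -0.2372] dist 0.24
[[ 8.03391466e-01  8.41657371e-04 -5.95450623e-01]
 [ 5.95450726e-01  1.49492524e-04  8.03391817e-01]
 [ 7.65196060e-04 -9.99999635e-01 -3.81064474e-04]] [1.57707259 1.21886021 0.52296843]
```

>>> move_arm --steps '[{"offset": [-0.005,0.0,-0.031]},{"offset": [-0.01,0.002,-0.064]},{"offset": [-0.015,0.004,-0.097]},{"offset": [-0.02,0.006,-0.13]},{"offset": [-0.026,0.008,-0.163]},{"offset": [-0.031,0.008,-0.195]},{"offset": [-0.035,0.008,-0.22]},{"offset": [-0.038,0.008,-0.234]},{"offset": [-0.038,0.008,-0.237]},{"offset": [-0.038,0.008,-0.237]}]'

```text
validation failed for argument at $.st...
```

Run:
```python
from h import *
go(.5355,-.0595,.124)
f=eyes.grab_frame("wrist"); cv2.imwrite("pics/w1.png",f["image"][:,:,::-1])
f=eyes.grab_frame("scene"); cv2.imwrite("pics/s1.png",cv2.resize(f["image"][80:280,200:440,::-1],None,fx=3,fy=3,interpolation=cv2.INTER_CUBIC))
```

```text
t 1.25 pos [0.4245 0.1535 0.2081] yaw 0.6378 gap 1.004
offset [-0.0378  0.0842 -0.2372] dist 0.255
```

View pics/w1.png

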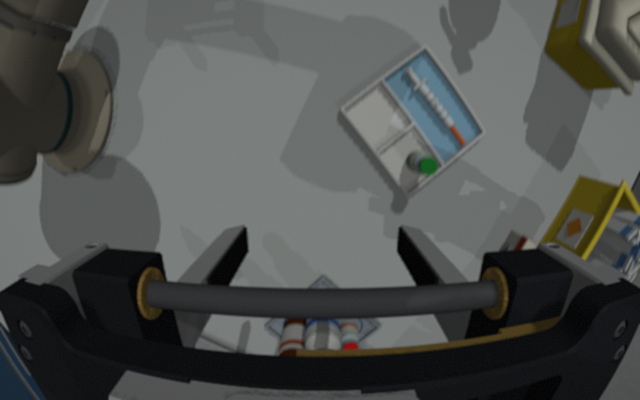

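View pics/s1.png

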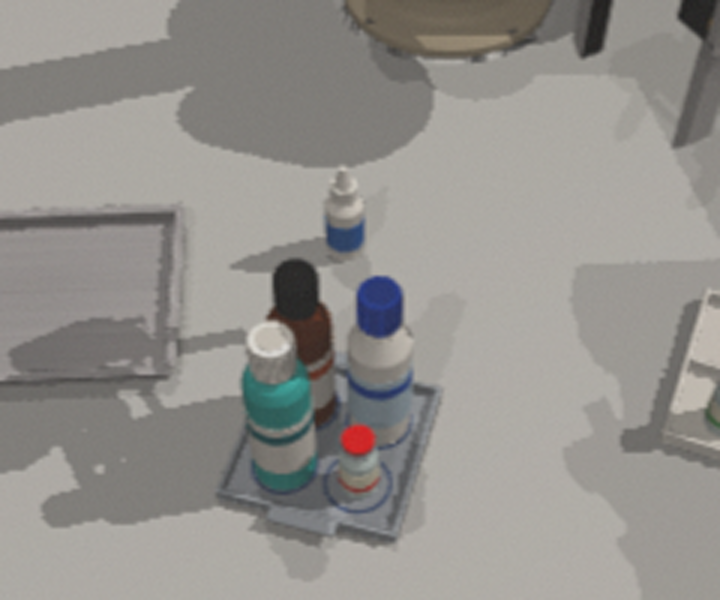

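The move call was refused because every row needs delta_rot. The wrist view shows the injection tray with its near well empty at (378,115). The scene view shows nothing has moved.

>>> move_arm --steps '[{"offset": [-0.005,0.0,-0.031],"delta_rot": [0,0,0]},{"offset": [-0.01,0.002,-0.064],"delta_rot": [0,0,0]},{"offset": [-0.015,0.004,-0.097],"delta_rot": [0,0,0]},{"offset": [-0.02,0.006,-0.13],"delta_rot": [0,0,0]},{"offset": [-0.026,0.008,-0.163],"delta_rot": [0,0,0]},{"offset": [-0.031,0.008,-0.195],"delta_rot": [0,0,0]},{"offset": [-0.035,0.008,-0.22],"delta_rot": [0,0,0]},{"offset": [-0.038,0.008,-0.234],"delta_rot": [0,0,0]},{"offset": [-0.038,0.008,-0.237],"delta_rot": [0,0,0]},{"offset": [-0.038,0.008,-0.237],"delta_rot": [0,0,0]}]'

```text
time: 2.18
position: [0.5342, -0.057, 0.1996]
tool_rot: [[0.804, -0.001, -0.595], [0.595, 0.001, 0.804], [0.0, -1.0, 0.002]]
ft_force: [0.3, 0.8, 0.5]
finger_gap: 0.997
```

Run:
```python
from h import *
go(.5355,-.0595,.124)
f=eyes.grab_frame("wrist"); cv2.imwrite("pics/w2.png",f["image"][:,:,::-1])
f=eyes.grab_frame("scene"); cv2.imwrite("pics/s2.png",cv2.resize(f["image"][80:280,200:440,::-1],None,fx=3,fy=3,interpolation=cv2.INTER_CUBIC))
```

```text
t 2.1833 pos [ 0.5342 -0.057   0.1996] yaw 0.6373 gap 0.997
offset [-0.0005  0.0756 -0.0029] dist 0.076
```

View pics/w2.png

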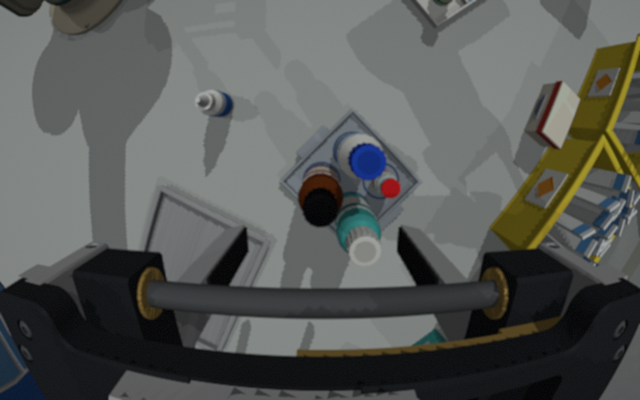

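View pics/s2.png

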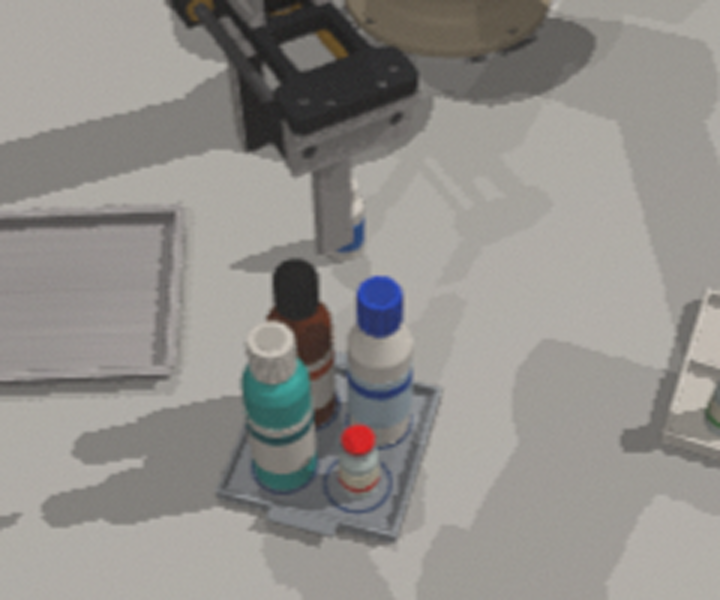

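```bash
cat >> h.py <<'E'
def proj(f,X):
    c=f["R"]@np.array(X)+f["t"];return c[0]/c[2]*f["fx"]+f["cx"],c[1]/c[2]*f["fy"]+f["cy"]
def wray(f,u,v):
    a=np.array([u-f["cx"],v-f["cy"]])/f["fx"];r=np.hypot(*a);k=np.sin(r)/r if r>1e-9 else 1
    d=np.array([a[0]*k,a[1]*k,np.cos(r)]);return -f["R"].T@f["t"],f["R"].T@d
def wproj(f,X):
    c=f["R"]@np.array(X)+f["t"];n=np.hypot(c[0],c[1]);th=np.arctan2(n,c[2])
    return f["fx"]*th*c[0]/n+f["cx"],f["fx"]*th*c[1]/n+f["cy"]
def wonz(f,u,v,z):
    o,d=wray(f,u,v);return o+d*(z-o[2])/d[2]
E
python3 - <<'E'
from h import *
np.set_printoptions(precision=4,suppress=True)
W=eyes.grab_frame("wrist");S=eyes.grab_frame("scene")
p=np.array(status.observe()["position"])
print(proj(S,p),wproj(W,p), "camera at",-W["R"].T@W["t"])
for n,X in dict(amber=(.5355,-.0595,.154),white=(.5419,-.0024,.154),teal=(.5892,-.0656,.154),red=(.5986,-.0101,.064)).items(): print(n,wproj(W,X))
b=blob(W["image"],"red",(370,170,410,205));print(b,wonz(W,*b[0],.060))
b=blob(W["image"],"blue",(340,135,395,190));print(b,wonz(W,*b[0],.150))
b=blob(W["image"],"black",(290,180,345,230));print(b,wonz(W,*b[0],.147))
b=blob(W["image"],"whitecap",(340,225,390,275));print(b,wonz(W,*b[0],.154))
E
```

```text
(np.float64(297.8638600015827), np.float64(154.74110802932216)) (np.float64(321.8525428639098), np.float64(224.04726526496648)) camera at [ 0.4947 -0.0032  0.4073]
amber (np.float64(321.13598946994443), np.float64(211.9524788422046))
white (np.float64(368.4745617556935), np.float64(162.7604062624073))
teal (np.float64(365.59463079480554), np.float64(251.82385527732984))
red (np.float64(391.1135563780196), np.float64(189.26348980781822))
(array([389.8444, 189.2646]), (np.int32(381), np.int32(181), np.int32(19), np.int32(18), np.int32(257))) [ 0.5986 -0.0111  0.06  ]
(array([366.9886, 163.0735]), (np.int32(349), np.int32(146), np.int32(37), np.int32(35), np.int32(966))) [ 0.5418 -0.0034  0.15  ]
(array([321.8658, 206.6435]), (np.int32(299), np.int32(181), np.int32(46), np.int32(47), np.int32(1341))) [ 0.5343 -0.0568  0.147 ]Traceback (most recent call last):
  File "<stdin>", line 10, in <module>
TypeError: 'NoneType' object is not subscriptable
```

Run:
```python
from h import *
go(.5355,-.0592,.124)
W=eyes.grab_frame("wrist");cv2.imwrite("pics/w3.png",cv2.resize(W["image"][120:280,270:430,::-1],None,fx=3.7,fy=3.7,interpolation=cv2.INTER_CUBIC))
```

```text
t 2.3833 pos [ 0.5337 -0.056   0.2002] yaw 0.6397 gap 1.001
offset [-0.0005  0.0762 -0.0037] dist 0.076
```

View pics/w3.png

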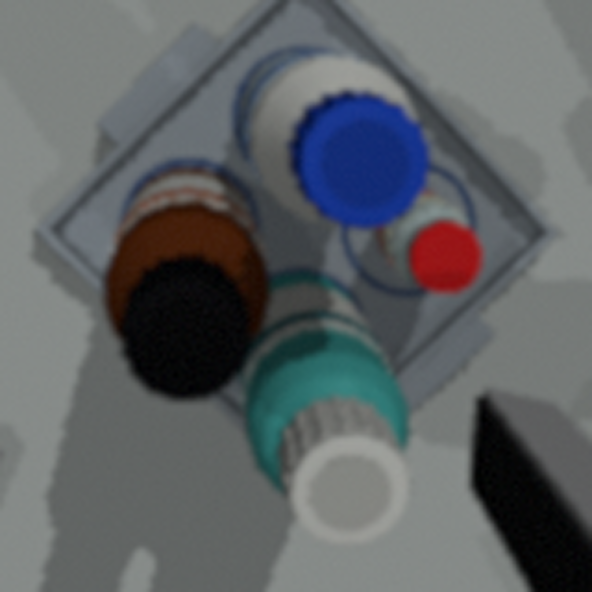

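The zoomed wrist view shows the amber cap at about (320,210), the white bottle's cap at (367,163), teal's cap at (364.5,252) and the red cap at (390,189). All are within about 1 mm of the triangulated positions. Descending on amber.

>>> move_arm --steps '[{"offset": [0,0.01,-0.002],"delta_rot": [0,0,0]},{"offset": [0,0.025,-0.003],"delta_rot": [0,0,0]},{"offset": [0,0.04,-0.003],"delta_rot": [0,0,0]},{"offset": [0,0.053,-0.003],"delta_rot": [0,0,0]},{"offset": [0,0.064,-0.003],"delta_rot": [0,0,0]},{"offset": [0,0.072,-0.003],"delta_rot": [0,0,0]},{"offset": [0,0.076,-0.003],"delta_rot": [0,0,0]},{"offset": [0,0.076,-0.003],"delta_rot": [0,0,0]}]'

```text
time: 3.1
position: [0.5354, -0.0597, 0.1229]
tool_rot: [[0.803, -0.002, -0.596], [0.596, 0.001, 0.803], [-0.001, -1.0, 0.002]]
ft_force: [0.2, 0.7, -0.2]
finger_gap: 0.998
```

Run:
```python
from h import *
go(.5355,-.0592,.124)
W=eyes.grab_frame("wrist");cv2.imwrite("pics/w4.png",W["image"][:,:,::-1])
go(.5355,-.0592,.124)
```

```text
t 3.1 pos [ 0.5354 -0.0597  0.1229] yaw 0.6383 gap 0.998
offset [ 0.0004 -0.0011  0.0003] dist 0.001
t 3.15 pos [ 0.536  -0.0598  0.1237] yaw 0.6383 gap 1.003
offset [-0.     -0.0003  0.0008] dist 0.001
```

View pics/w4.png

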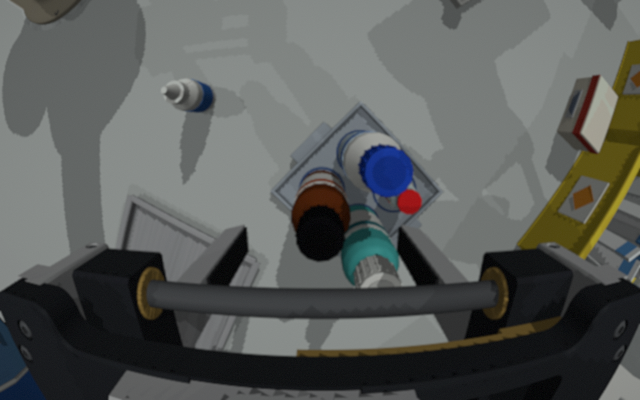

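The amber cap sits centred between the fingers at column ~321. Closing.

>>> move_arm --steps '[{"offset": [0,0,0],"delta_rot": [0,0,0]},{"offset": [0,0,0],"delta_rot": [0,0,0]},{"offset": [0,0,0],"delta_rot": [0,0,0]},{"offset": [0,0,0],"delta_rot": [0,0,0]},{"offset": [0,0,0],"delta_rot": [0,0,0]},{"offset": [0,0,0],"delta_rot": [0,0,0]},{"offset": [0,0,0],"delta_rot": [0,0,0]},{"offset": [0,0,0],"delta_rot": [0,0,0]}]' --claw 0.0 --newtons 30

```text
time: 3.82
position: [0.5362, -0.06, 0.124]
tool_rot: [[0.803, 0.0, -0.596], [0.596, 0.0, 0.803], [0.0, -1.0, 0.0]]
ft_force: [-0.3, -0.0, -0.5]
finger_gap: 0.466
```

Run:
```python
from h import *
go(.5355,-.0592,.164); print(status.observe()["ft_force"])
```

```text
t 3.8167 pos [ 0.5362 -0.06    0.124 ] yaw 0.638 gap 0.466
offset [-0.0001 -0.04    0.0011] dist 0.04
[-0.33334067 -0.03970815 -0.47480365]
```

>>> move_arm --steps '[{"offset": [0,0,0],"delta_rot": [0,0,0]},{"offset": [0,0,0],"delta_rot": [0,0,0]},{"offset": [0,0,0],"delta_rot": [0,0,0]},{"offset": [0,0,0],"delta_rot": [0,0,0]},{"offset": [0,0,0],"delta_rot": [0,0,0]}]'

```text
time: 4.23
position: [0.536, -0.0601, 0.1239]
tool_rot: [[0.803, -0.0, -0.596], [0.596, -0.0, 0.803], [-0.0, -1.0, 0.0]]
ft_force: [-0.5, -0.6, 0.7]
finger_gap: 0.297
```

Run:
```python
from h import *
go(.5355,-.0592,.164); print(status.observe()["ft_force"],status.observe()["ft_torque"])
```

```text
t 4.2333 pos [ 0.536  -0.0601  0.1239] yaw 0.638 gap 0.297
offset [ 0.0001 -0.0401  0.0011] dist 0.04
[-0.49709226 -0.59727216  0.74334623] [-0.16203494  0.12157993  0.00083431]
```

>>> move_arm --steps '[{"offset": [0,-0.006,0],"delta_rot": [0,0,0]},{"offset": [0,-0.018,0],"delta_rot": [0,0,0]},{"offset": [0,-0.032,0],"delta_rot": [0,0,0]},{"offset": [-0.007,-0.042,-0.006],"delta_rot": [0,0,0]},{"offset": [-0.02,-0.046,-0.018],"delta_rot": [0,0,0]},{"offset": [-0.037,-0.046,-0.033],"delta_rot": [0,0,0]},{"offset": [-0.056,-0.046,-0.05],"delta_rot": [0,0,0]},{"offset": [-0.077,-0.046,-0.069],"delta_rot": [0,0,0]},{"offset": [-0.099,-0.046,-0.088],"delta_rot": [0,0,0]},{"offset": [-0.121,-0.046,-0.108],"delta_rot": [0,0,0]},{"offset": [-0.143,-0.046,-0.128],"delta_rot": [0,0,0]},{"offset": [-0.165,-0.046,-0.147],"delta_rot": [0,0,0]}]'

```text
time: 5.23
position: [0.4903, -0.2784, 0.1701]
tool_rot: [[0.803, -0.0, -0.595], [0.595, -0.0, 0.803], [-0.0, -1.0, -0.0]]
ft_force: [0.3, 0.0, -2.7]
finger_gap: 0.301
```

Run:
```python
from h import *
go(.4727,-.3635,.17); print(status.observe()["ft_force"])
```

```text
t 5.2333 pos [ 0.4903 -0.2784  0.1701] yaw 0.6378 gap 0.301
offset [-0.0648  0.0001 -0.0579] dist 0.087
[ 0.31807706  0.01069056 -2.7425866 ]
```

>>> move_arm --steps '[{"offset": [-0.02,0,-0.018],"delta_rot": [0,0,0]},{"offset": [-0.038,0,-0.034],"delta_rot": [0,0,0]},{"offset": [-0.052,0,-0.047],"delta_rot": [0,0,0]},{"offset": [-0.062,0.003,-0.055],"delta_rot": [0,0,0]},{"offset": [-0.066,0.01,-0.059],"delta_rot": [0,0,0]},{"offset": [-0.066,0.02,-0.059],"delta_rot": [0,0,0]},{"offset": [-0.066,0.029,-0.059],"delta_rot": [0,0,0]},{"offset": [-0.066,0.036,-0.059],"delta_rot": [0,0,0]},{"offset": [-0.066,0.04,-0.059],"delta_rot": [0,0,0]},{"offset": [-0.066,0.04,-0.059],"delta_rot": [0,0,0]}]'

```text
time: 6.07
position: [0.4729, -0.3614, 0.1284]
tool_rot: [[0.803, -0.002, -0.597], [0.597, 0.002, 0.803], [-0.0, -1.0, 0.003]]
ft_force: [0.2, 0.0, -2.5]
finger_gap: 0.302
```

Run:
```python
from h import *
go(.4727,-.3635,.124); print(status.observe()["ft_force"])
S=eyes.grab_frame("scene");cv2.imwrite("pics/s3.png",cv2.resize(S["image"][100:260,130:370,::-1],None,fx=3.3,fy=3.3,interpolation=cv2.INTER_CUBIC))
```

```text
t 6.0667 pos [ 0.4729 -0.3614  0.1284] yaw 0.6392 gap 0.302
offset [-0.0014  0.0044 -0.0016] dist 0.005
[ 0.17787536  0.01236896 -2.4849227 ]
```

View pics/s3.png

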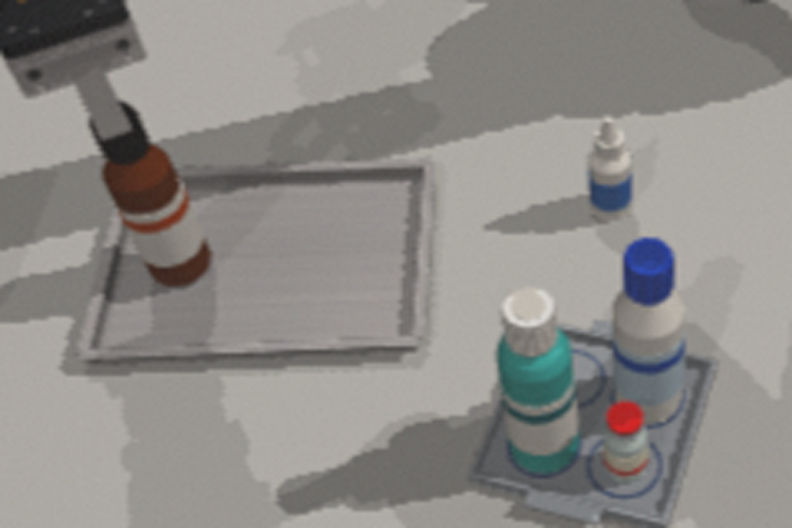

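Amber hangs just above the tray floor, inside the far end of the steel tray. The base is at about (180,275) in the zoomed view. Lowering the last 4.5 mm.

>>> move_arm --steps '[{"offset": [0,0.001,0],"delta_rot": [0,0,0]},{"offset": [0,0.002,0],"delta_rot": [0,0,0]},{"offset": [0,0.003,0],"delta_rot": [0,0,0]},{"offset": [0,0.004,0],"delta_rot": [0,0,0]},{"offset": [0,0.0045,0],"delta_rot": [0,0,0]},{"offset": [0,0.0045,0],"delta_rot": [0,0,0]}]'

```text
time: 6.62
position: [0.4733, -0.3631, 0.1254]
tool_rot: [[0.803, 0.0, -0.596], [0.596, 0.0, 0.803], [0.0, -1.0, 0.0]]
ft_force: [1.3, 0.4, -2.3]
finger_gap: 0.296
```

Run:
```python
from h import *
go(.4727,-.3635,.124); print(status.observe()["ft_force"])
```

```text
t 6.6167 pos [ 0.4733 -0.3631  0.1254] yaw 0.6379 gap 0.296
offset [-0.0007  0.0014  0.    ] dist 0.002
[ 1.26138546  0.38053197 -2.33880848]
```

>>> move_arm --steps '[{"offset": [0,0.0007,0],"delta_rot": [0,0,0]},{"offset": [0,0.0014,0],"delta_rot": [0,0,0]},{"offset": [0,0.0018,0],"delta_rot": [0,0,0]},{"offset": [0,0.0018,0],"delta_rot": [0,0,0]}]'

```text
time: 6.95
position: [0.4735, -0.3634, 0.124]
tool_rot: [[0.803, 0.0, -0.596], [0.596, -0.001, 0.803], [0.0, -1.0, -0.001]]
ft_force: [-0.1, -0.8, 0.2]
finger_gap: 0.296
```

Run:
```python
from h import *
go(.4727,-.3635,.124); print(status.observe()["ft_force"])
```

```text
t 6.95 pos [ 0.4735 -0.3634  0.124 ] yaw 0.638 gap 0.296
offset [-0.0007 -0.      0.0004] dist 0.001
[-0.11252152 -0.84614577  0.21864089]
```

Amber is standing on the floor, since the held weight has gone off the force reading. Releasing and rising.

>>> move_arm --steps '[{"offset": [0,0,0],"delta_rot": [0,0,0]},{"offset": [0,0,0],"delta_rot": [0,0,0]},{"offset": [0,0,0],"delta_rot": [0,0,0]},{"offset": [0,0,0],"delta_rot": [0,0,0]},{"offset": [0,0,0],"delta_rot": [0,0,0]},{"offset": [0,-0.01,0],"delta_rot": [0,0,0]},{"offset": [0,-0.03,0],"delta_rot": [0,0,0]},{"offset": [0,-0.055,0],"delta_rot": [0,0,0]},{"offset": [0,-0.072,0],"delta_rot": [0,0,0]},{"offset": [0,-0.076,0],"delta_rot": [0,0,0]}]' --claw 0.65

```text
time: 7.78
position: [0.4749, -0.3646, 0.2039]
tool_rot: [[0.803, 0.005, -0.596], [0.596, -0.005, 0.803], [0.001, -1.0, -0.007]]
ft_force: [-0.3, 0.2, 0.0]
finger_gap: 0.649
```

Run:
```python
from h import *
go(.589,-.066,.2); print(status.observe()["ft_force"])
S=eyes.grab_frame("scene");cv2.imwrite("pics/s4.png",cv2.resize(S["image"][100:260,130:370,::-1],None,fx=3.3,fy=3.3,interpolation=cv2.INTER_CUBIC))
```

```text
t 7.7833 pos [ 0.4749 -0.3646  0.2039] yaw 0.6381 gap 0.649
offset [0.2695 0.003  0.1719] dist 0.32
[-0.34318076  0.19304354  0.00390269]
```

View pics/s4.png

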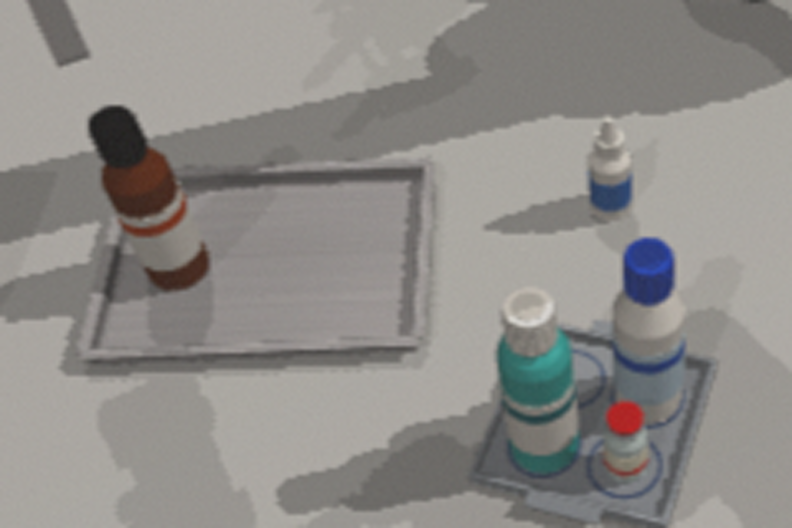

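Amber stands upright in the steel tray. Going to teal.

>>> move_arm --steps '[{"offset": [0.01,0,0.006],"delta_rot": [0,0,0]},{"offset": [0.034,0,0.022],"delta_rot": [0,0,0]},{"offset": [0.064,0,0.041],"delta_rot": [0,0,0]},{"offset": [0.096,0,0.061],"delta_rot": [0,0,0]},{"offset": [0.128,0,0.081],"delta_rot": [0,0,0]},{"offset": [0.16,0,0.101],"delta_rot": [0,0,0]},{"offset": [0.192,0,0.121],"delta_rot": [0,0,0]},{"offset": [0.222,0,0.14],"delta_rot": [0,0,0]},{"offset": [0.246,0,0.155],"delta_rot": [0,0,0]},{"offset": [0.262,0,0.165],"delta_rot": [0,0,0]},{"offset": [0.27,0,0.17],"delta_rot": [0,0,0]},{"offset": [0.27,0,0.17],"delta_rot": [0,0,0]}]'

```text
time: 8.83
position: [0.5885, -0.0631, 0.1982]
tool_rot: [[0.801, -0.002, -0.598], [0.598, 0.001, 0.801], [-0.001, -1.0, 0.003]]
ft_force: [0.8, -1.0, 0.5]
finger_gap: 0.646
```

Run:
```python
from h import *
go(.589,-.066,.124)
W=eyes.grab_frame("wrist");cv2.imwrite("pics/w5.png",cv2.resize(W["image"][120:280,240:400,::-1],None,fx=3.7,fy=3.7,interpolation=cv2.INTER_CUBIC))
print(wproj(W,(.589,-.066,.154)),wproj(W,(.5419,-.0027,.154)))
go(.589,-.066,.124)
```

```text
t 8.8333 pos [ 0.5885 -0.0631  0.1982] yaw 0.6411 gap 0.646
offset [-0.0013  0.0742 -0.0028] dist 0.074
(np.float64(320.30457987517394), np.float64(210.97959813175464)) (np.float64(320.28578485451544), np.float64(115.85115481228067))
t 8.8833 pos [ 0.5882 -0.0648  0.1985] yaw 0.6399 gap 0.65
offset [ 0.0001  0.0745 -0.0015] dist 0.074
```

View pics/w5.png

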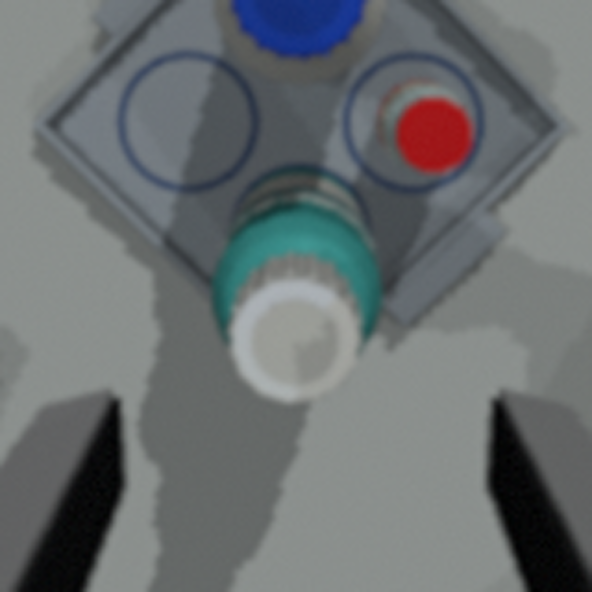

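The teal cap is at about (320,211.7) in the wrist image, where (320.3,211.0) was predicted. The amber ring is visible at (290.7,152.3) and the red vial's ring at (351.5,152.3). Descending and gripping.

>>> move_arm --steps '[{"offset": [0,0.01,0],"delta_rot": [0,0,0]},{"offset": [0,0.026,0],"delta_rot": [0,0,0]},{"offset": [0,0.042,0],"delta_rot": [0,0,0]},{"offset": [0,0.056,0],"delta_rot": [0,0,0]},{"offset": [0,0.067,0],"delta_rot": [0,0,0]},{"offset": [0,0.074,0],"delta_rot": [0,0,0]},{"offset": [0,0.076,0],"delta_rot": [0,0,0]},{"offset": [0,0.076,0],"delta_rot": [0,0,0]},{"offset": [0,0.076,0],"delta_rot": [0,0,0]}]'

```text
time: 9.63
position: [0.5894, -0.0662, 0.1241]
tool_rot: [[0.804, 0.001, -0.595], [0.595, -0.0, 0.804], [0.001, -1.0, -0.001]]
ft_force: [-0.3, -0.0, 0.1]
finger_gap: 0.648
```

>>> move_arm --steps '[{"offset": [0,0,0],"delta_rot": [0,0,0]},{"offset": [0,0,0],"delta_rot": [0,0,0]},{"offset": [0,0,0],"delta_rot": [0,0,0]},{"offset": [0,0,0],"delta_rot": [0,0,0]},{"offset": [0,0,0],"delta_rot": [0,0,0]},{"offset": [0,0,0],"delta_rot": [0,0,0]},{"offset": [0,0,0],"delta_rot": [0,0,0]},{"offset": [0,0,0],"delta_rot": [0,0,0]}]' --claw 0.0

```text
time: 10.3
position: [0.589, -0.0658, 0.1239]
tool_rot: [[0.803, 0.0, -0.596], [0.596, -0.0, 0.803], [0.0, -1.0, -0.0]]
ft_force: [-0.3, 0.0, 1.2]
finger_gap: 0.3
```

Run:
```python
from h import *
go(.4617,-.3025,.17); print(status.observe()["ft_force"])
```

```text
t 10.3 pos [ 0.589  -0.0658  0.1239] yaw 0.6381 gap 0.3
offset [-0.2433 -0.0461 -0.1143] dist 0.273
[-0.3153993   0.00393041  1.23423092]
```

>>> move_arm --steps '[{"offset": [0,-0.006,0],"delta_rot": [0,0,0]},{"offset": [0,-0.018,0],"delta_rot": [0,0,0]},{"offset": [0,-0.032,0],"delta_rot": [0,0,0]},{"offset": [-0.007,-0.042,-0.003],"delta_rot": [0,0,0]},{"offset": [-0.02,-0.046,-0.009],"delta_rot": [0,0,0]},{"offset": [-0.038,-0.046,-0.018],"delta_rot": [0,0,0]},{"offset": [-0.06,-0.046,-0.028],"delta_rot": [0,0,0]},{"offset": [-0.084,-0.046,-0.039],"delta_rot": [0,0,0]},{"offset": [-0.108,-0.046,-0.051],"delta_rot": [0,0,0]},{"offset": [-0.132,-0.046,-0.062],"delta_rot": [0,0,0]},{"offset": [-0.156,-0.046,-0.073],"delta_rot": [0,0,0]},{"offset": [-0.179,-0.046,-0.084],"delta_rot": [0,0,0]}]'

```text
time: 11.3
position: [0.4929, -0.2416, 0.1693]
tool_rot: [[0.804, -0.001, -0.595], [0.595, 0.0, 0.804], [-0.001, -1.0, 0.001]]
ft_force: [-0.5, -0.3, -2.1]
finger_gap: 0.297
```

>>> move_arm --steps '[{"offset": [-0.022,0,-0.01],"delta_rot": [0,0,0]},{"offset": [-0.041,0,-0.019],"delta_rot": [0,0,0]},{"offset": [-0.054,0,-0.025],"delta_rot": [0,0,0]},{"offset": [-0.062,0.003,-0.029],"delta_rot": [0,0,0]},{"offset": [-0.064,0.01,-0.03],"delta_rot": [0,0,0]},{"offset": [-0.064,0.02,-0.03],"delta_rot": [0,0,0]},{"offset": [-0.064,0.03,-0.03],"delta_rot": [0,0,0]},{"offset": [-0.064,0.038,-0.03],"delta_rot": [0,0,0]},{"offset": [-0.064,0.0425,-0.03],"delta_rot": [0,0,0]},{"offset": [-0.064,0.044,-0.03],"delta_rot": [0,0,0]},{"offset": [-0.064,0.044,-0.03],"delta_rot": [0,0,0]}]'

```text
time: 12.22
position: [0.4617, -0.3013, 0.1249]
tool_rot: [[0.803, -0.001, -0.596], [0.596, 0.001, 0.803], [-0.0, -1.0, 0.001]]
ft_force: [-0.1, -0.3, -2.9]
finger_gap: 0.294
```

Run:
```python
from h import *
go(.4617,-.3025,.124); print(status.observe()["ft_force"])
S=eyes.grab_frame("scene");cv2.imwrite("pics/s5.png",cv2.resize(S["image"][100:260,130:370,::-1],None,fx=3.3,fy=3.3,interpolation=cv2.INTER_CUBIC))
```

```text
t 12.2167 pos [ 0.4617 -0.3013  0.1249] yaw 0.6391 gap 0.294
offset [-0.0007  0.0009 -0.001 ] dist 0.002
[-0.14049866 -0.30781218 -2.88750809]
```

View pics/s5.png

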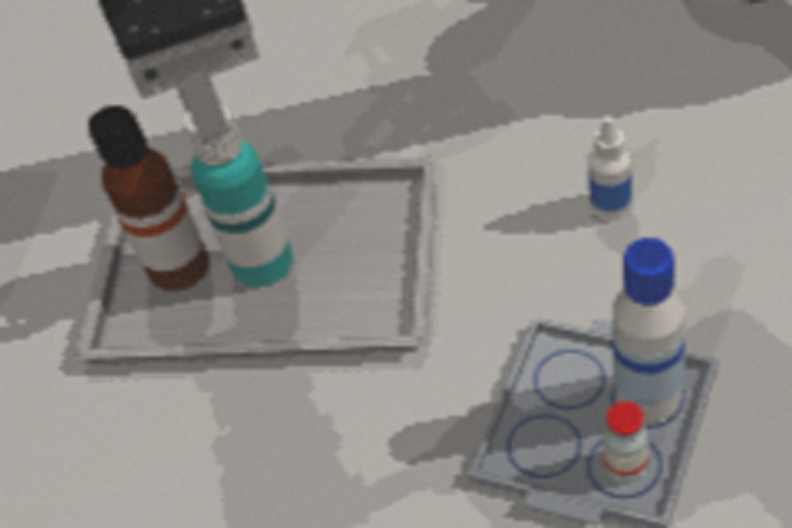

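Teal hangs clear of amber, with its base at about (260,275) in the zoomed view. Setting it down.

>>> move_arm --steps '[{"offset": [0,0.0008,0],"delta_rot": [0,0,0]},{"offset": [0,0.0015,0],"delta_rot": [0,0,0]},{"offset": [0,0.0022,0],"delta_rot": [0,0,0]},{"offset": [0,0.0022,0],"delta_rot": [0,0,0]},{"offset": [0,0.0022,0],"delta_rot": [0,0,0]}]'

```text
time: 12.68
position: [0.4619, -0.3023, 0.1239]
tool_rot: [[0.803, 0.001, -0.596], [0.596, -0.001, 0.803], [0.0, -1.0, -0.001]]
ft_force: [0.7, -0.2, 0.0]
finger_gap: 0.299
```

Run:
```python
from h import *
go(.4617,-.3025,.124); print(status.observe()["ft_force"])
```

```text
t 12.6833 pos [ 0.4619 -0.3023  0.1239] yaw 0.638 gap 0.299
offset [-0.0003 -0.0001 -0.0001] dist 0.0
[ 0.68131063 -0.22575426  0.04829986]
```

>>> move_arm --steps '[{"offset": [0,0,0],"delta_rot": [0,0,0]},{"offset": [0,0,0],"delta_rot": [0,0,0]},{"offset": [0,0,0],"delta_rot": [0,0,0]},{"offset": [0,0,0],"delta_rot": [0,0,0]},{"offset": [0,0,0],"delta_rot": [0,0,0]},{"offset": [0,-0.01,0],"delta_rot": [0,0,0]},{"offset": [0,-0.03,0],"delta_rot": [0,0,0]},{"offset": [0,-0.055,0],"delta_rot": [0,0,0]},{"offset": [0,-0.072,0],"delta_rot": [0,0,0]},{"offset": [0.008,-0.076,0.006],"delta_rot": [0,0,0]},{"offset": [0.025,-0.076,0.02],"delta_rot": [0,0,0]},{"offset": [0.049,-0.076,0.039],"delta_rot": [0,0,0]}]' --claw 0.6

```text
time: 13.68
position: [0.4779, -0.2419, 0.1997]
tool_rot: [[0.805, 0.001, -0.593], [0.593, -0.001, 0.805], [0.0, -1.0, -0.001]]
ft_force: [0.0, 0.5, -0.8]
finger_gap: 0.598
```

>>> move_arm --steps '[{"offset": [0.026,0,0.021],"delta_rot": [0,0,0]},{"offset": [0.053,0,0.042],"delta_rot": [0,0,0]},{"offset": [0.08,0,0.064],"delta_rot": [0,0,0]},{"offset": [0.107,0,0.085],"delta_rot": [0,0,0]},{"offset": [0.134,0,0.107],"delta_rot": [0,0,0]},{"offset": [0.158,0,0.126],"delta_rot": [0,0,0]},{"offset": [0.177,0,0.141],"delta_rot": [0,0,0]},{"offset": [0.189,0,0.15],"delta_rot": [0,0,0]},{"offset": [0.1935,0,0.1537],"delta_rot": [0,0,0]},{"offset": [0.1935,0,0.1537],"delta_rot": [0,0,0]},{"offset": [0.1935,0,0.1537],"delta_rot": [0,0,0]}]'

```text
time: 14.6
position: [0.5412, -0.0029, 0.1992]
tool_rot: [[0.803, -0.001, -0.596], [0.596, -0.0, 0.803], [-0.001, -1.0, 0.0]]
ft_force: [0.4, 0.2, -0.3]
finger_gap: 0.604
```

Run:
```python
from h import *
go(.5419,-.0028,.124)
W=eyes.grab_frame("wrist");cv2.imwrite("pics/w6.png",W["image"][:,:,::-1])
np.savez("w6.npz",**W)
print(wproj(W,(.5419,-.0028,.154)))
b=blob(W["image"],"blue",(280,180,365,250));print(b,wonz(W,*b[0],.150))
go(.5419,-.0028,.124)
S=eyes.grab_frame("scene");cv2.imwrite("pics/s6.png",cv2.resize(S["image"][100:260,130:370,::-1],None,fx=3.3,fy=3.3,interpolation=cv2.INTER_CUBIC))
```

```text
t 14.6 pos [ 0.5412 -0.0029  0.1992] yaw 0.6387 gap 0.604
offset [ 0.0007  0.0752 -0.0003] dist 0.075
(np.float64(322.63744085763756), np.float64(207.95672552797947))
(array([322.69045226, 205.83718593]), (np.int32(306), np.int32(187), np.int32(34), np.int32(38), np.int32(995))) [ 0.54144822 -0.00210974  0.15      ]
t 14.65 pos [ 0.5412 -0.0034  0.1992] yaw 0.6377 gap 0.605
offset [0.001  0.0752 0.0001] dist 0.075
```

View pics/w6.png

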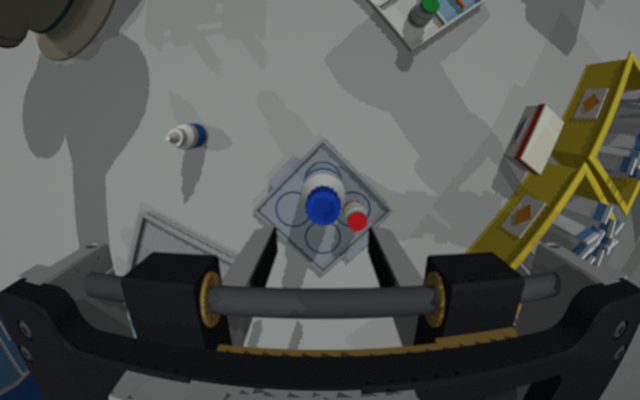

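View pics/s6.png

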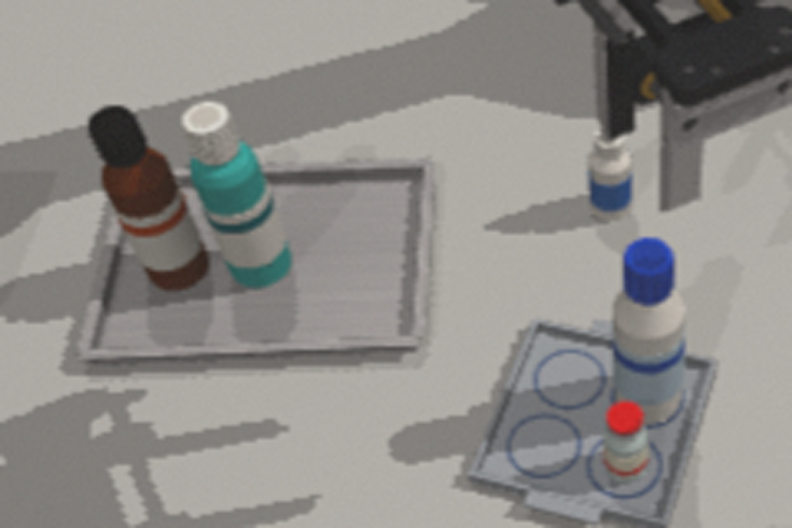

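Teal and amber are both upright. The blue cap is at (322.7,206), in line with the jaws. Gripping the white bottle.

>>> move_arm --steps '[{"offset": [0.0005,0.01,0],"delta_rot": [0,0,0]},{"offset": [0.0005,0.026,0],"delta_rot": [0,0,0]},{"offset": [0.0005,0.042,0],"delta_rot": [0,0,0]},{"offset": [0.0005,0.056,0],"delta_rot": [0,0,0]},{"offset": [0.0005,0.067,0],"delta_rot": [0,0,0]},{"offset": [0.0005,0.074,0],"delta_rot": [0,0,0]},{"offset": [0.0005,0.0755,0],"delta_rot": [0,0,0]},{"offset": [0.0005,0.0755,0],"delta_rot": [0,0,0]},{"offset": [0.0005,0.0755,0],"delta_rot": [0,0,0]}]'

```text
time: 15.45
position: [0.5425, -0.0029, 0.1244]
tool_rot: [[0.804, 0.001, -0.595], [0.595, -0.0, 0.804], [0.001, -1.0, -0.001]]
ft_force: [0.7, 0.6, -0.0]
finger_gap: 0.602
```

>>> move_arm --steps '[{"offset": [0,0,0],"delta_rot": [0,0,0]},{"offset": [0,0,0],"delta_rot": [0,0,0]},{"offset": [0,0,0],"delta_rot": [0,0,0]},{"offset": [0,0,0],"delta_rot": [0,0,0]},{"offset": [0,0,0],"delta_rot": [0,0,0]},{"offset": [0,0,0],"delta_rot": [0,0,0]},{"offset": [0,0,0],"delta_rot": [0,0,0]}]' --claw 0.0

```text
time: 16.03
position: [0.5422, -0.0025, 0.1243]
tool_rot: [[0.803, 0.001, -0.596], [0.596, -0.0, 0.803], [0.0, -1.0, -0.0]]
ft_force: [-0.3, -0.6, 3.0]
finger_gap: 0.297
```

Run:
```python
from h import *
go(.4507,-.2415,.17); print(status.observe()["ft_force"])
```

```text
t 16.0333 pos [ 0.5422 -0.0025  0.1243] yaw 0.6382 gap 0.297
offset [-0.2158 -0.0458 -0.1374] dist 0.26
[-0.33574204 -0.58963855  2.96039949]
```

>>> move_arm --steps '[{"offset": [0,-0.006,0],"delta_rot": [0,0,0]},{"offset": [0,-0.018,0],"delta_rot": [0,0,0]},{"offset": [0,-0.032,0],"delta_rot": [0,0,0]},{"offset": [-0.006,-0.042,-0.004],"delta_rot": [0,0,0]},{"offset": [-0.018,-0.046,-0.011],"delta_rot": [0,0,0]},{"offset": [-0.035,-0.046,-0.022],"delta_rot": [0,0,0]},{"offset": [-0.055,-0.046,-0.035],"delta_rot": [0,0,0]},{"offset": [-0.077,-0.046,-0.049],"delta_rot": [0,0,0]},{"offset": [-0.099,-0.046,-0.063],"delta_rot": [0,0,0]},{"offset": [-0.121,-0.046,-0.077],"delta_rot": [0,0,0]},{"offset": [-0.143,-0.046,-0.091],"delta_rot": [0,0,0]},{"offset": [-0.163,-0.046,-0.104],"delta_rot": [0,0,0]}]'

```text
time: 17.03
position: [0.4719, -0.1848, 0.1701]
tool_rot: [[0.803, -0.0, -0.595], [0.595, -0.0, 0.803], [-0.001, -1.0, 0.0]]
ft_force: [1.0, -0.5, -0.8]
finger_gap: 0.298
```

>>> move_arm --steps '[{"offset": [-0.018,0,-0.012],"delta_rot": [0,0,0]},{"offset": [-0.034,0,-0.022],"delta_rot": [0,0,0]},{"offset": [-0.046,0,-0.029],"delta_rot": [0,0,0]},{"offset": [-0.052,0.003,-0.033],"delta_rot": [0,0,0]},{"offset": [-0.053,0.01,-0.0335],"delta_rot": [0,0,0]},{"offset": [-0.053,0.02,-0.0335],"delta_rot": [0,0,0]},{"offset": [-0.053,0.03,-0.0335],"delta_rot": [0,0,0]},{"offset": [-0.053,0.038,-0.0335],"delta_rot": [0,0,0]},{"offset": [-0.053,0.0425,-0.0335],"delta_rot": [0,0,0]},{"offset": [-0.053,0.044,-0.0335],"delta_rot": [0,0,0]},{"offset": [-0.053,0.044,-0.0335],"delta_rot": [0,0,0]}]'

```text
time: 17.95
position: [0.4504, -0.241, 0.1253]
tool_rot: [[0.803, -0.001, -0.596], [0.596, 0.001, 0.803], [-0.0, -1.0, 0.001]]
ft_force: [-0.4, 0.9, -1.7]
finger_gap: 0.295
```

Run:
```python
from h import *
go(.4507,-.2415,.124); print(status.observe()["ft_force"])
S=eyes.grab_frame("scene");cv2.imwrite("pics/s7.png",cv2.resize(S["image"][100:260,130:370,::-1],None,fx=3.3,fy=3.3,interpolation=cv2.INTER_CUBIC))
```

```text
t 17.95 pos [ 0.4504 -0.241   0.1253] yaw 0.6388 gap 0.295
offset [-0.      0.0013 -0.0006] dist 0.001
[-0.39838858  0.8893017  -1.6930549 ]
```

View pics/s7.png

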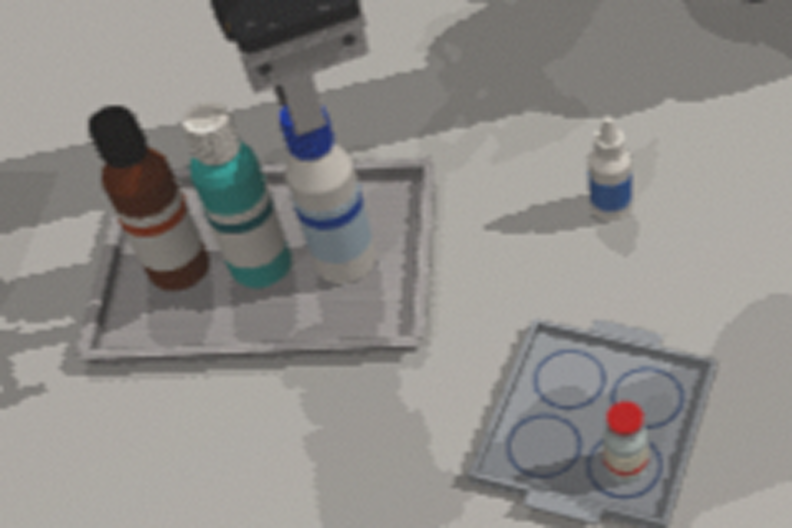

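The white bottle hangs just over the floor, beside teal and inside the right wall. Setting it down.

>>> move_arm --steps '[{"offset": [0,0.0008,0],"delta_rot": [0,0,0]},{"offset": [0,0.0015,0],"delta_rot": [0,0,0]},{"offset": [0,0.0022,0],"delta_rot": [0,0,0]},{"offset": [0,0.0022,0],"delta_rot": [0,0,0]},{"offset": [0,0.0022,0],"delta_rot": [0,0,0]}]'

```text
time: 18.42
position: [0.4508, -0.2419, 0.1243]
tool_rot: [[0.803, 0.001, -0.596], [0.596, -0.001, 0.803], [0.0, -1.0, -0.001]]
ft_force: [-0.3, -0.5, 1.2]
finger_gap: 0.295
```

Run:
```python
from h import *
go(.4507,-.2415,.124); print(status.observe()["ft_force"])
```

```text
t 18.4167 pos [ 0.4508 -0.2419  0.1243] yaw 0.6379 gap 0.295
offset [0.0002 0.0003 0.0004] dist 0.001
[-0.29199915 -0.47997819  1.21613711]
```

>>> move_arm --steps '[{"offset": [0,0,0],"delta_rot": [0,0,0]},{"offset": [0,0,0],"delta_rot": [0,0,0]},{"offset": [0,0,0],"delta_rot": [0,0,0]},{"offset": [0,0,0],"delta_rot": [0,0,0]},{"offset": [0,0,0],"delta_rot": [0,0,0]},{"offset": [0,-0.01,0],"delta_rot": [0,0,0]},{"offset": [0,-0.03,0],"delta_rot": [0,0,0]},{"offset": [0,-0.055,0],"delta_rot": [0,0,0]},{"offset": [0,-0.072,0],"delta_rot": [0,0,0]},{"offset": [0.008,-0.076,0.003],"delta_rot": [0,0,0]},{"offset": [0.026,-0.076,0.01],"delta_rot": [0,0,0]},{"offset": [0.052,-0.076,0.02],"delta_rot": [0,0,0]}]' --claw 0.6

```text
time: 19.42
position: [0.4803, -0.195, 0.2002]
tool_rot: [[0.805, 0.001, -0.593], [0.593, -0.001, 0.805], [-0.0, -1.0, -0.001]]
ft_force: [0.1, 0.4, -0.7]
finger_gap: 0.598
```

>>> move_arm --steps '[{"offset": [0.028,0,0.011],"delta_rot": [0,0,0]},{"offset": [0.057,0,0.022],"delta_rot": [0,0,0]},{"offset": [0.086,0,0.033],"delta_rot": [0,0,0]},{"offset": [0.115,0,0.044],"delta_rot": [0,0,0]},{"offset": [0.144,0,0.055],"delta_rot": [0,0,0]},{"offset": [0.17,0,0.065],"delta_rot": [0,0,0]},{"offset": [0.19,0,0.073],"delta_rot": [0,0,0]},{"offset": [0.2,0,0.077],"delta_rot": [0,0,0]},{"offset": [0.2044,0,0.078],"delta_rot": [0,0,0]},{"offset": [0.2044,0,0.078],"delta_rot": [0,0,0]},{"offset": [0.2044,0,0.078],"delta_rot": [0,0,0]}]'

```text
time: 20.33
position: [0.5975, -0.0109, 0.1995]
tool_rot: [[0.803, -0.001, -0.595], [0.595, -0.001, 0.803], [-0.001, -1.0, 0.0]]
ft_force: [0.5, 0.1, 0.2]
finger_gap: 0.599
```

Run:
```python
from h import *
go(.5986,-.0106,.020)
W=eyes.grab_frame("wrist");cv2.imwrite("pics/w7.png",W["image"][:,:,::-1])
np.savez("w7.npz",**W)
b=blob(W["image"],"red",(280,130,365,250));print(b,wonz(W,*b[0],.062))
go(.5986,-.0106,.020)
S=eyes.grab_frame("scene");cv2.imwrite("pics/s8.png",cv2.resize(S["image"][100:260,130:370,::-1],None,fx=3.3,fy=3.3,interpolation=cv2.INTER_CUBIC))
T=eyes.grab_frame("top");np.savez("top8.npz",**T)
```

```text
t 20.3333 pos [ 0.5975 -0.0109  0.1995] yaw 0.6377 gap 0.599
offset [ 0.0013  0.1795 -0.0005] dist 0.18
(array([322.45090909, 187.61818182]), (np.int32(314), np.int32(179), np.int32(18), np.int32(19), np.int32(275))) [ 0.59827459 -0.01114876  0.062     ]
t 20.3833 pos [ 0.5974 -0.0111  0.1997] yaw 0.6371 gap 0.6
offset [ 0.0015  0.1797 -0.0003] dist 0.18
```

View pics/w7.png

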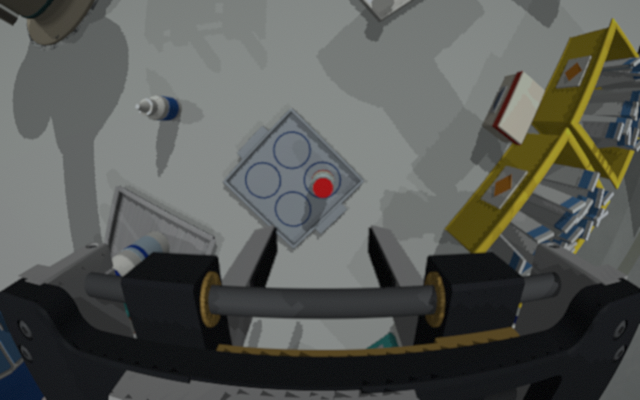

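View pics/s8.png

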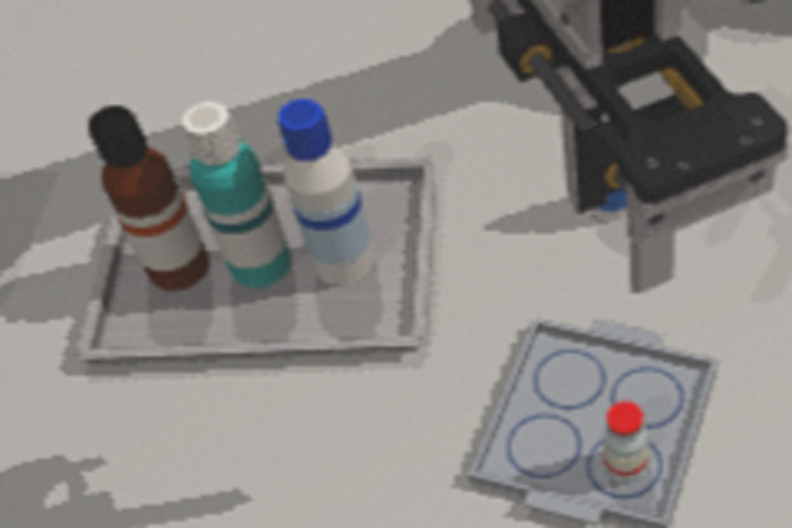

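All three bottles stand in the steel tray, and the rings are visible in the wrist view at (292,150), (263,180), (294,208) and (322,180). Measuring the ring centres now.

Run:
```python
import numpy as np,cv2
from h import onz,wonz,proj
for fn,cen,rr,f2 in (("w7.npz",dict(white=(292,150),amber=(263,180),teal=(294,208)),(12,24),wonz),("top8.npz",None,(6,14),onz)):
    W={k:(v if v.ndim else float(v)) for k,v in np.load(fn).items()}
    hsv=cv2.cvtColor(W["image"],cv2.COLOR_RGB2HSV).astype(int)
    im=W["image"].astype(int); bl=im[...,2]-im[...,0]
    if cen is None:
        cen={k:proj(W,(*p,.004)) for k,p in dict(white=(.5422,-.0026),amber=(.536,-.060),teal=(.589,-.066)).items()}
    for n,(u,v) in cen.items():
        yy,xx=np.mgrid[0:400,0:640]; r=np.hypot(xx-u,yy-v)
        sel=(r>rr[0])&(r<rr[1])
        # per-angle peak of blueness, subpixel
        P=[]
        for a in np.arange(0,2*np.pi,np.pi/24):
            rs=np.arange(rr[0],rr[1],.25)
            s=cv2.remap(bl.astype(np.float32),(u+rs*np.cos(a)).astype(np.float32)[None],(v+rs*np.sin(a)).astype(np.float32)[None],cv2.INTER_LINEAR)[0]
            s=s-np.median(s)
            if s.max()>8:
                k=s.argmax();P.append(f2(W,u+rs[k]*np.cos(a),v+rs[k]*np.sin(a),.0045)[:2])
        P=np.array(P)
        for _ in range(4):
            A=np.c_[2*P,np.ones(len(P))];x=np.linalg.lstsq(A,(P**2).sum(1),rcond=None)[0];c=x[:2];R=np.sqrt(x[2]+c@c)
            e=np.abs(np.hypot(*(P-c).T)-R);P=P[e<max(.0015,2*np.median(e))]
        print(fn,n,c.round(4),"R",R.round(4),len(P))
```

```text
w7.npz white [ 0.5426 -0.0037] R 0.0236 48
w7.npz amber [ 0.5342 -0.0592] R 0.0237 45
w7.npz teal [ 0.5898 -0.0676] R 0.0237 47
top8.npz white [ 0.5439 -0.0042] R 0.0235 21
top8.npz amber [ 0.5373 -0.0578] R 0.0301 25
top8.npz teal [ 0.5793 -0.0623] R 0.0268 16
```

The wrist ring fits are clean: R is 23.7 mm and the spacings 56.1 and 56.2 mm. The ring centres are white (.5426,-.0037), amber (.5342,-.0592) and teal (.5898,-.0676). The top-camera ring fits were poor for amber and teal, so I'm discarding those. Next, the vial.

>>> move_arm --steps '[{"offset": [0.0008,0.01,0],"delta_rot": [0,0,0]},{"offset": [0.0008,0.03,0],"delta_rot": [0,0,0]},{"offset": [0.0008,0.055,0],"delta_rot": [0,0,0]},{"offset": [0.0008,0.08,0],"delta_rot": [0,0,0]},{"offset": [0.0008,0.105,0],"delta_rot": [0,0,0]},{"offset": [0.0008,0.13,0],"delta_rot": [0,0,0]},{"offset": [0.0008,0.15,0],"delta_rot": [0,0,0]},{"offset": [0.0008,0.166,0],"delta_rot": [0,0,0]},{"offset": [0.0008,0.176,0],"delta_rot": [0,0,0]},{"offset": [0.0008,0.181,0],"delta_rot": [0,0,0]},{"offset": [0.0008,0.181,0],"delta_rot": [0,0,0]},{"offset": [0.0008,0.181,0],"delta_rot": [0,0,0]}]'

```text
time: 21.48
position: [0.5992, -0.01, 0.0192]
tool_rot: [[0.803, 0.001, -0.595], [0.595, -0.0, 0.803], [0.001, -1.0, -0.001]]
ft_force: [1.0, 1.0, 0.4]
finger_gap: 0.605
```

Run:
```python
from h import *
go(.5984,-.0109,.018);print(status.observe()["ft_force"])
W=eyes.grab_frame("wrist");cv2.imwrite("pics/w8.png",W["image"][:,:,::-1])
```

```text
t 21.4833 pos [ 0.5992 -0.01    0.0192] yaw 0.6377 gap 0.605
offset [-0.0012  0.0012 -0.0003] dist 0.002
[0.95016186 0.97270179 0.4406275 ]
```

View pics/w8.png

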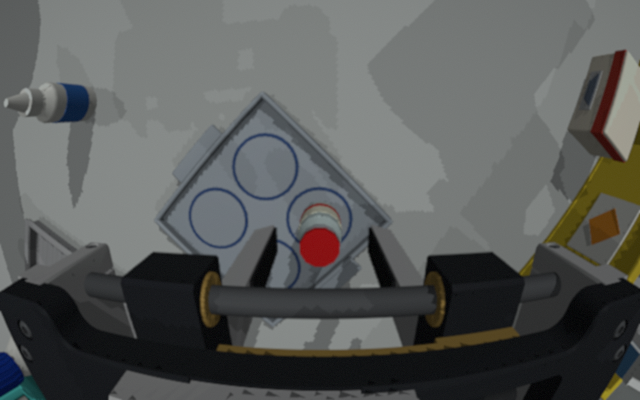

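The vial sits at column 320 between the fingers, about 1 mm off centre. Nudging and closing.

>>> move_arm --steps '[{"offset": [-0.001,0.0005,0],"delta_rot": [0,0,0]},{"offset": [-0.001,0.0005,0],"delta_rot": [0,0,0]},{"offset": [-0.001,0.0005,0],"delta_rot": [0,0,0]},{"offset": [-0.001,0.0005,0],"delta_rot": [0,0,0]},{"offset": [-0.001,0.0005,0],"delta_rot": [0,0,0]},{"offset": [-0.001,0.0005,0],"delta_rot": [0,0,0]},{"offset": [-0.001,0.0005,0],"delta_rot": [0,0,0]},{"offset": [-0.001,0.0005,0],"delta_rot": [0,0,0]}]' --claw 0.0 --newtons 22

```text
time: 22.2
position: [0.598, -0.0104, 0.0185]
tool_rot: [[0.803, 0.0, -0.596], [0.596, -0.0, 0.803], [0.0, -1.0, -0.0]]
ft_force: [-0.0, -0.9, 2.0]
finger_gap: 0.242
```

Run:
```python
from h import *
go(.433,.264,.09);print(status.observe()["ft_force"])
```

```text
t 22.2 pos [ 0.598  -0.0104  0.0185] yaw 0.6381 gap 0.242
offset [ 0.0309 -0.0715  0.3186] dist 0.328
[-0.04210382 -0.85275191  2.04744084]
```

>>> move_arm --steps '[{"offset": [0,0,0],"delta_rot": [0,0,0]},{"offset": [0,0,0],"delta_rot": [0,0,0]}]'

```text
time: 22.37
position: [0.598, -0.0103, 0.0185]
tool_rot: [[0.803, 0.0, -0.596], [0.596, -0.0, 0.803], [0.0, -1.0, -0.0]]
ft_force: [-0.2, -0.8, 3.3]
finger_gap: 0.244
```

Run:
```python
from h import *
go(.433,.264,.09);print(status.observe()["ft_force"])
W=eyes.grab_frame("wrist");cv2.imwrite("pics/w9.png",cv2.resize(W["image"][170:290,240:400,::-1],None,fx=4.5,fy=4.5,interpolation=cv2.INTER_CUBIC))
S=eyes.grab_frame("scene");cv2.imwrite("pics/s9.png",cv2.resize(S["image"][150:270,250:390,::-1],None,fx=4.5,fy=4.5,interpolation=cv2.INTER_CUBIC))
```

```text
t 22.3667 pos [ 0.598  -0.0103  0.0185] yaw 0.638 gap 0.244
offset [ 0.0309 -0.0715  0.3186] dist 0.328
[-0.15608776 -0.83927912  3.26275233]
```

View pics/w9.png

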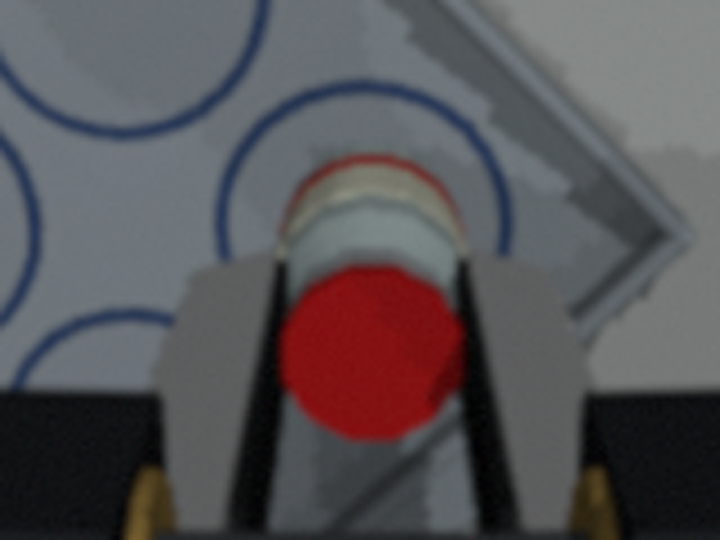

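View pics/s9.png

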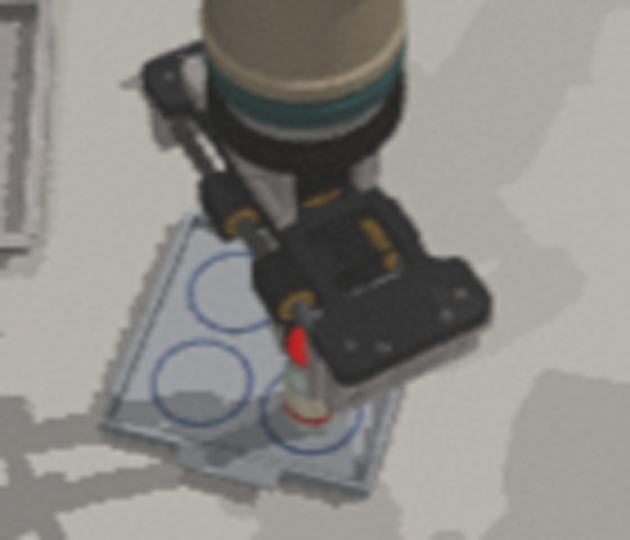

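The jaws hold the vial body centrally, though the gap reading of 0.243 is smaller than 28 mm would suggest. I'll lift a little and check before carrying it.

>>> move_arm --steps '[{"offset": [0,-0.004,0],"delta_rot": [0,0,0]},{"offset": [0,-0.012,0],"delta_rot": [0,0,0]},{"offset": [0,-0.024,0],"delta_rot": [0,0,0]},{"offset": [0,-0.034,0],"delta_rot": [0,0,0]},{"offset": [0,-0.04,0],"delta_rot": [0,0,0]},{"offset": [0,-0.04,0],"delta_rot": [0,0,0]}]'

```text
time: 22.97
position: [0.5993, -0.0104, 0.0602]
tool_rot: [[0.803, 0.004, -0.596], [0.596, -0.0, 0.803], [0.003, -1.0, -0.002]]
ft_force: [-0.5, -0.2, -0.1]
finger_gap: 0.24
```

Run:
```python
from h import *
go(.433,.264,.09);print(status.observe()["ft_force"])
W=eyes.grab_frame("wrist");cv2.imwrite("pics/w10.png",cv2.resize(W["image"][170:290,240:400,::-1],None,fx=4.5,fy=4.5,interpolation=cv2.INTER_CUBIC))
S=eyes.grab_frame("scene");cv2.imwrite("pics/s10.png",cv2.resize(S["image"][150:270,250:390,::-1],None,fx=4.5,fy=4.5,interpolation=cv2.INTER_CUBIC))
```

```text
t 22.9667 pos [ 0.5993 -0.0104  0.0602] yaw 0.638 gap 0.24
offset [ 0.0299 -0.0305  0.3194] dist 0.322
[-0.49562918 -0.23278338 -0.07137352]
```

View pics/w10.png

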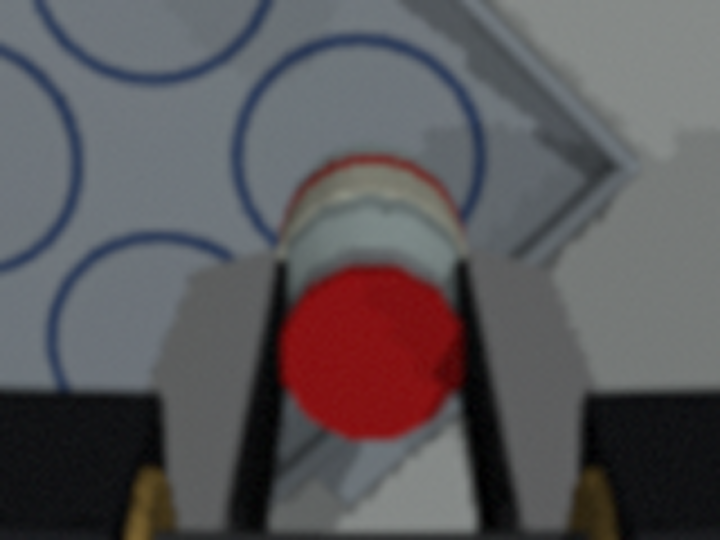

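View pics/s10.png

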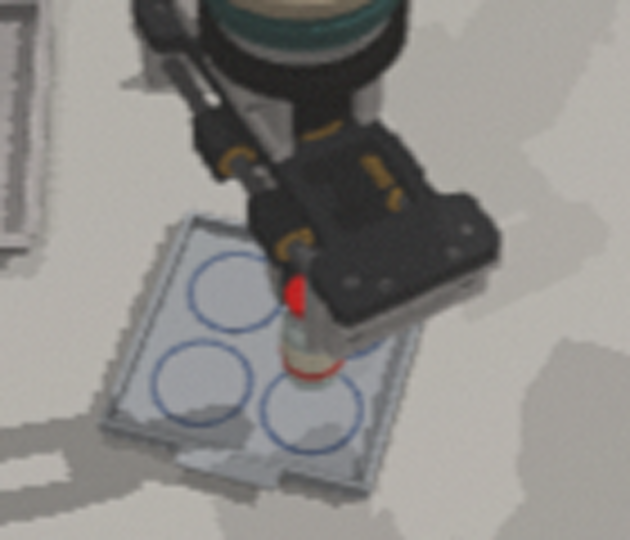

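The vial lifts with the gripper and hasn't shifted in the jaws. Carrying it to the near well.

>>> move_arm --steps '[{"offset": [0.0,-0.008,0.005],"delta_rot": [0,0,0]},{"offset": [0.001,-0.018,0.018],"delta_rot": [0,0,0]},{"offset": [0.003,-0.026,0.038],"delta_rot": [0,0,0]},{"offset": [0.006,-0.028,0.063],"delta_rot": [0,0,0]},{"offset": [0.008,-0.028,0.09],"delta_rot": [0,0,0]},{"offset": [0.011,-0.028,0.118],"delta_rot": [0,0,0]},{"offset": [0.014,-0.028,0.147],"delta_rot": [0,0,0]},{"offset": [0.017,-0.028,0.176],"delta_rot": [0,0,0]},{"offset": [0.019,-0.028,0.205],"delta_rot": [0,0,0]},{"offset": [0.022,-0.028,0.233],"delta_rot": [0,0,0]},{"offset": [0.024,-0.028,0.258],"delta_rot": [0,0,0]},{"offset": [0.026,-0.028,0.28],"delta_rot": [0,0,0]}]'

```text
time: 24.07
position: [0.4498, 0.232, 0.087]
tool_rot: [[0.803, -0.0, -0.596], [0.596, 0.001, 0.803], [0.0, -1.0, 0.001]]
ft_force: [0.1, 0.1, -0.8]
finger_gap: 0.243
```

>>> move_arm --steps '[{"offset": [0.002,0,0.018],"delta_rot": [0,0,0]},{"offset": [0.0035,0,0.03],"delta_rot": [0,0,0]},{"offset": [0.0045,0,0.037],"delta_rot": [0,0,0]},{"offset": [0.0045,0,0.0385],"delta_rot": [0,0,0]},{"offset": [0.0045,0,0.0385],"delta_rot": [0,0,0]},{"offset": [0.0045,0,0.0385],"delta_rot": [0,0,0]}]'

```text
time: 24.57
position: [0.4331, 0.2632, 0.0863]
tool_rot: [[0.804, 0.0, -0.595], [0.595, -0.0, 0.804], [0.0, -1.0, -0.0]]
ft_force: [0.5, 0.8, -1.4]
finger_gap: 0.24
```

Run:
```python
from h import *
go(.433,.264,.0185);print(status.observe()["ft_force"])
W=eyes.grab_frame("wrist");cv2.imwrite("pics/w11.png",W["image"][:,:,::-1])
S=eyes.grab_frame("scene");cv2.imwrite("pics/s11.png",cv2.resize(S["image"][120:260,380:540,::-1],None,fx=4.2,fy=4.2,interpolation=cv2.INTER_CUBIC))
T=eyes.grab_frame("top");cv2.imwrite("pics/t11.png",cv2.resize(T["image"][140:280,150:260,::-1],None,fx=4.2,fy=4.2,interpolation=cv2.INTER_CUBIC))
```

```text
t 24.5667 pos [0.4331 0.2632 0.0863] yaw 0.6376 gap 0.24
offset [0.0004 0.0678 0.0007] dist 0.068
[ 0.45626968  0.77654582 -1.42310364]
```

View pics/w11.png

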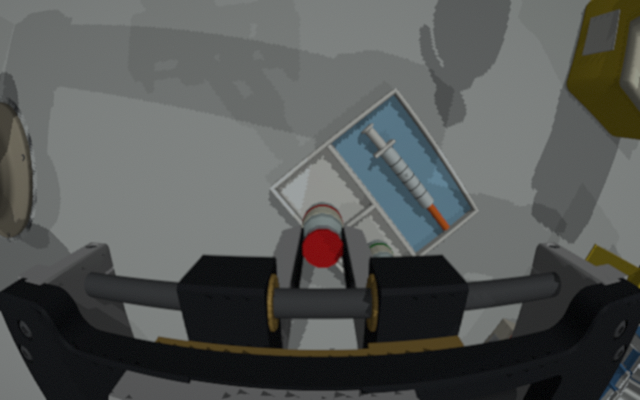

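View pics/s11.png

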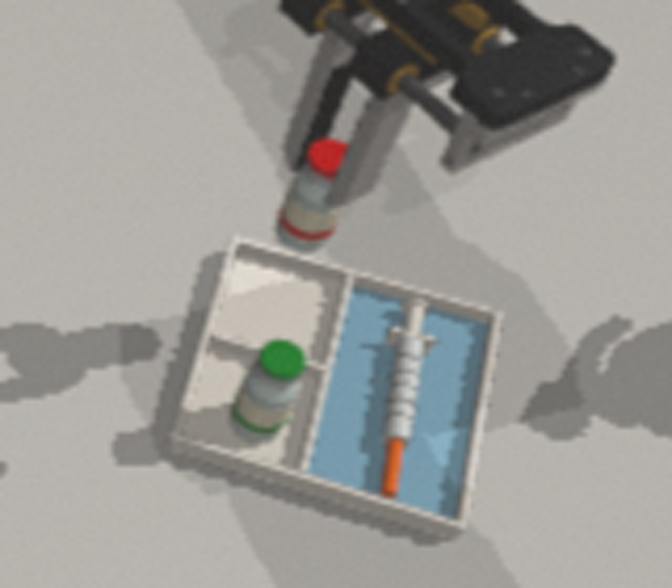

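Run:
```python
from h import *
W=eyes.grab_frame("wrist")
P=[wonz(W,u,v,.014) for u,v in((275,190),(330,147),(373,207))];print(P,(P[0]+P[2])/2)
print(wproj(W,(.433,.264,.004)))
```

```text
[array([0.39245876, 0.24502601, 0.014     ]), array([0.40987905, 0.30694547, 0.014     ]), array([0.47580801, 0.28632043, 0.014     ])] [0.43413339 0.26567322 0.014     ]
(np.float64(322.30334904717665), np.float64(196.87787583904966))
```

View pics/t11.png

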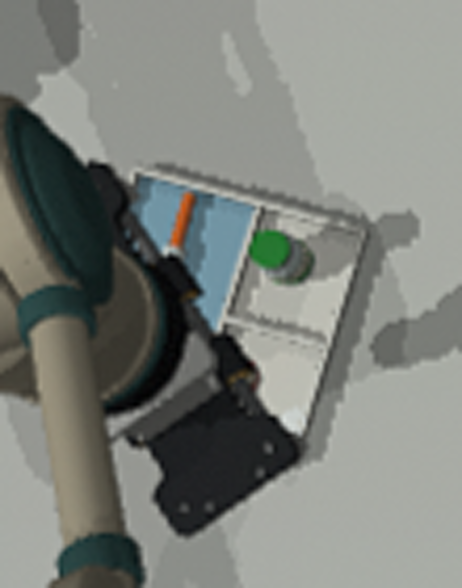

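The wrist view puts the well centre at (.434,.266), which agrees with the plan. Lowering.

>>> move_arm --steps '[{"offset": [0,0.006,0.001],"delta_rot": [0,0,0]},{"offset": [0,0.018,0.001],"delta_rot": [0,0,0]},{"offset": [0,0.032,0.001],"delta_rot": [0,0,0]},{"offset": [0,0.045,0.001],"delta_rot": [0,0,0]},{"offset": [0,0.055,0.001],"delta_rot": [0,0,0]},{"offset": [0,0.062,0.001],"delta_rot": [0,0,0]},{"offset": [0,0.065,0.001],"delta_rot": [0,0,0]},{"offset": [0,0.066,0.001],"delta_rot": [0,0,0]},{"offset": [0,0.067,0.001],"delta_rot": [0,0,0]},{"offset": [0,0.0675,0.001],"delta_rot": [0,0,0]},{"offset": [0,0.0675,0.001],"delta_rot": [0,0,0]}]'

```text
time: 25.68
position: [0.4325, 0.2647, 0.0192]
tool_rot: [[0.803, 0.001, -0.596], [0.596, 0.0, 0.803], [0.001, -1.0, -0.0]]
ft_force: [-0.3, -0.8, -0.2]
finger_gap: 0.244
```

Run:
```python
from h import *
go(.433,.264,.0185);print(status.observe()["ft_force"])
W=eyes.grab_frame("wrist");cv2.imwrite("pics/w12.png",W["image"][:,:,::-1])
```

```text
t 25.6833 pos [0.4325 0.2647 0.0192] yaw 0.638 gap 0.244
offset [-0.      0.0007 -0.0009] dist 0.001
[-0.28693465 -0.80235071 -0.18190348]
```

View pics/w12.png

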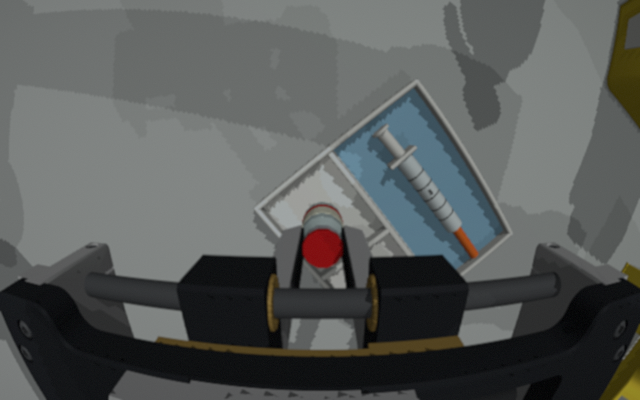

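>>> move_arm --steps '[{"offset": [0,0.0004,0],"delta_rot": [0,0,0]},{"offset": [0,0.0008,0],"delta_rot": [0,0,0]},{"offset": [0,0.0008,0],"delta_rot": [0,0,0]},{"offset": [0,0.0008,0],"delta_rot": [0,0,0]}]'

```text
time: 26.07
position: [0.4324, 0.2647, 0.0185]
tool_rot: [[0.803, 0.001, -0.596], [0.596, 0.0, 0.803], [0.001, -1.0, -0.0]]
ft_force: [-1.1, -0.7, 2.4]
finger_gap: 0.239
```

The vial is on the floor (+2.4 N). Releasing and rising.

>>> move_arm --steps '[{"offset": [0,0,0],"delta_rot": [0,0,0]},{"offset": [0,0,0],"delta_rot": [0,0,0]},{"offset": [0,0,0],"delta_rot": [0,0,0]},{"offset": [0,0,0],"delta_rot": [0,0,0]},{"offset": [0,0,0],"delta_rot": [0,0,0]},{"offset": [0,-0.006,0],"delta_rot": [0,0,0]},{"offset": [0,-0.02,0],"delta_rot": [0,0,0]},{"offset": [0,-0.045,0],"delta_rot": [0,0,0]},{"offset": [0,-0.08,0],"delta_rot": [0,0,0]},{"offset": [0,-0.118,0],"delta_rot": [0,0,0]},{"offset": [0,-0.155,0],"delta_rot": [0,0,0]},{"offset": [0,-0.181,0],"delta_rot": [0,0,0]}]' --claw 0.5

```text
time: 27.07
position: [0.433, 0.265, 0.203]
tool_rot: [[0.803, 0.004, -0.596], [0.596, 0.002, 0.803], [0.005, -1.0, -0.001]]
ft_force: [-0.4, -0.3, 0.3]
finger_gap: 0.499
```

Run:
```python
from h import *
go(.4508,-.2417,.2);print(status.observe()["ft_force"])
W=eyes.grab_frame("wrist");cv2.imwrite("pics/w13.png",W["image"][:,:,::-1])
S=eyes.grab_frame("scene");cv2.imwrite("pics/s13.png",cv2.resize(S["image"][120:260,380:540,::-1],None,fx=4.2,fy=4.2,interpolation=cv2.INTER_CUBIC))
```

```text
t 27.0667 pos [0.433 0.265 0.203] yaw 0.638 gap 0.499
offset [-0.2875  0.0021 -0.4176] dist 0.507
[-0.41116442 -0.3272725   0.33381184]
```

View pics/s13.png

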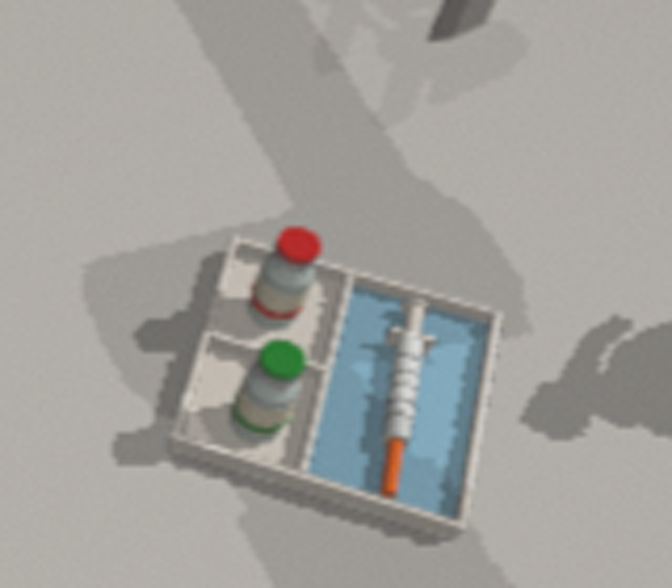

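View pics/w13.png

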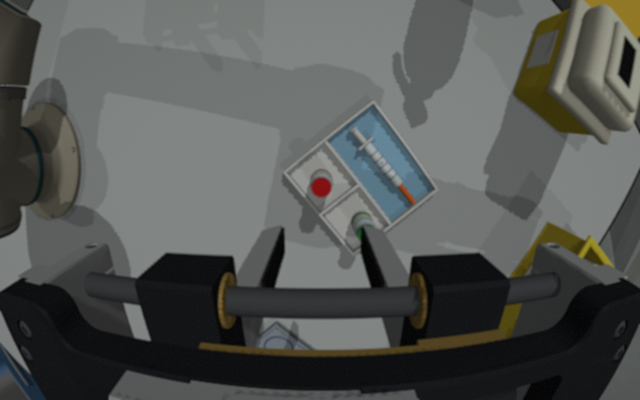

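The red vial stands in the near well, and the green vial and syringe look undisturbed. Going back for the white bottle.

>>> move_arm --steps '[{"offset": [-0.006,0,-0.009],"delta_rot": [0,0,0]},{"offset": [-0.02,0,-0.029],"delta_rot": [0,0,0]},{"offset": [-0.039,0,-0.057],"delta_rot": [0,0,0]},{"offset": [-0.059,0,-0.086],"delta_rot": [0,0,0]},{"offset": [-0.08,0,-0.116],"delta_rot": [0,0,0]},{"offset": [-0.1,0,-0.145],"delta_rot": [0,0,0]},{"offset": [-0.12,0,-0.174],"delta_rot": [0,0,0]},{"offset": [-0.14,0,-0.204],"delta_rot": [0,0,0]},{"offset": [-0.16,0,-0.233],"delta_rot": [0,0,0]},{"offset": [-0.18,0,-0.262],"delta_rot": [0,0,0]},{"offset": [-0.2,0,-0.291],"delta_rot": [0,0,0]},{"offset": [-0.22,0,-0.32],"delta_rot": [0,0,0]}]' --claw 0.6

```text
time: 28.17
position: [0.4436, -0.1252, 0.197]
tool_rot: [[0.804, -0.004, -0.595], [0.595, 0.002, 0.804], [-0.002, -1.0, 0.004]]
ft_force: [0.3, -0.6, 0.3]
finger_gap: 0.597
```

>>> move_arm --steps '[{"offset": [-0.019,0,-0.028],"delta_rot": [0,0,0]},{"offset": [-0.037,0,-0.053],"delta_rot": [0,0,0]},{"offset": [-0.051,0,-0.075],"delta_rot": [0,0,0]},{"offset": [-0.062,0,-0.09],"delta_rot": [0,0,0]},{"offset": [-0.067,0,-0.097],"delta_rot": [0,0,0]},{"offset": [-0.067,0,-0.0975],"delta_rot": [0,0,0]},{"offset": [-0.067,0,-0.0975],"delta_rot": [0,0,0]}]'

```text
time: 28.75
position: [0.4492, -0.2411, 0.1977]
tool_rot: [[0.804, -0.002, -0.595], [0.595, 0.002, 0.804], [-0.0, -1.0, 0.003]]
ft_force: [-0.4, 0.9, 0.2]
finger_gap: 0.602
```

Run:
```python
from h import *
go(.4508,-.2417,.124)
W=eyes.grab_frame("wrist");cv2.imwrite("pics/w14.png",W["image"][:,:,::-1])
b=blob(W["image"],"blue",(280,150,365,250));print(b,wonz(W,*b[0],.150))
go(.4508,-.2417,.124)
```

```text
t 28.75 pos [ 0.4492 -0.2411  0.1977] yaw 0.6371 gap 0.602
offset [ 0.001   0.0737 -0.0017] dist 0.074
(array([322.179941  , 208.12684366]), (np.int32(306), np.int32(189), np.int32(34), np.int32(38), np.int32(1017))) [ 0.44996775 -0.24167334  0.15      ]
t 28.8 pos [ 0.4494 -0.2406  0.1981] yaw 0.6381 gap 0.599
offset [ 0.0005  0.0741 -0.002 ] dist 0.074
```

View pics/w14.png

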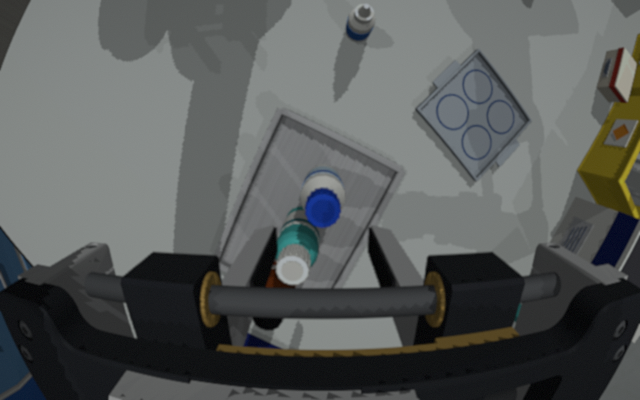

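>>> move_arm --steps '[{"offset": [0.0005,0.01,-0.001],"delta_rot": [0,0,0]},{"offset": [0.0005,0.026,-0.001],"delta_rot": [0,0,0]},{"offset": [0.0005,0.042,-0.001],"delta_rot": [0,0,0]},{"offset": [0.0005,0.056,-0.001],"delta_rot": [0,0,0]},{"offset": [0.0005,0.067,-0.001],"delta_rot": [0,0,0]},{"offset": [0.0005,0.073,-0.001],"delta_rot": [0,0,0]},{"offset": [0.0005,0.075,-0.001],"delta_rot": [0,0,0]},{"offset": [0.0005,0.075,-0.001],"delta_rot": [0,0,0]},{"offset": [0.0005,0.075,-0.001],"delta_rot": [0,0,0]}]'

```text
time: 29.55
position: [0.4516, -0.2421, 0.1244]
tool_rot: [[0.803, 0.001, -0.596], [0.596, -0.0, 0.803], [0.0, -1.0, -0.001]]
ft_force: [-0.5, -0.8, 0.2]
finger_gap: 0.6
```

Run:
```python
from h import *
go(.4508,-.2417,.124)
```

```text
t 29.55 pos [ 0.4516 -0.2421  0.1244] yaw 0.6386 gap 0.6
offset [-0.0004  0.0004  0.0008] dist 0.001
```

>>> move_arm --steps '[{"offset": [0,0,0.0005],"delta_rot": [0,0,0]},{"offset": [0,0,0.0005],"delta_rot": [0,0,0]},{"offset": [0,0,0.0005],"delta_rot": [0,0,0]},{"offset": [0,0,0.0005],"delta_rot": [0,0,0]},{"offset": [0,0,0.0005],"delta_rot": [0,0,0]},{"offset": [0,0,0.0005],"delta_rot": [0,0,0]},{"offset": [0,0,0.0005],"delta_rot": [0,0,0]}]' --claw 0.0 --newtons 30

```text
time: 30.13
position: [0.451, -0.2421, 0.1242]
tool_rot: [[0.803, 0.0, -0.596], [0.596, -0.0, 0.803], [0.0, -1.0, -0.001]]
ft_force: [-0.2, -0.5, 1.4]
finger_gap: 0.298
```

Run:
```python
from h import *
go(.5426,-.0037,.17)
```

```text
t 30.1333 pos [ 0.451  -0.2421  0.1242] yaw 0.6379 gap 0.298
offset [ 0.2156 -0.0459  0.137 ] dist 0.259
```

>>> move_arm --steps '[{"offset": [0,-0.006,0],"delta_rot": [0,0,0]},{"offset": [0,-0.018,0],"delta_rot": [0,0,0]},{"offset": [0,-0.032,0],"delta_rot": [0,0,0]},{"offset": [0.006,-0.042,0.004],"delta_rot": [0,0,0]},{"offset": [0.018,-0.046,0.011],"delta_rot": [0,0,0]},{"offset": [0.035,-0.046,0.022],"delta_rot": [0,0,0]},{"offset": [0.055,-0.046,0.035],"delta_rot": [0,0,0]},{"offset": [0.077,-0.046,0.049],"delta_rot": [0,0,0]},{"offset": [0.099,-0.046,0.063],"delta_rot": [0,0,0]},{"offset": [0.121,-0.046,0.077],"delta_rot": [0,0,0]},{"offset": [0.143,-0.046,0.091],"delta_rot": [0,0,0]},{"offset": [0.163,-0.046,0.104],"delta_rot": [0,0,0]}]'

```text
time: 31.13
position: [0.5201, -0.0591, 0.1701]
tool_rot: [[0.803, -0.0, -0.596], [0.596, 0.001, 0.803], [0.0, -1.0, 0.001]]
ft_force: [0.4, 0.2, -2.2]
finger_gap: 0.291
```

>>> move_arm --steps '[{"offset": [0.018,0,0.012],"delta_rot": [0,0,0]},{"offset": [0.034,0,0.022],"delta_rot": [0,0,0]},{"offset": [0.046,0,0.029],"delta_rot": [0,0,0]},{"offset": [0.052,0.003,0.033],"delta_rot": [0,0,0]},{"offset": [0.0525,0.01,0.0332],"delta_rot": [0,0,0]},{"offset": [0.0525,0.02,0.0332],"delta_rot": [0,0,0]},{"offset": [0.0525,0.028,0.0332],"delta_rot": [0,0,0]},{"offset": [0.0525,0.035,0.0332],"delta_rot": [0,0,0]},{"offset": [0.0525,0.038,0.0332],"delta_rot": [0,0,0]},{"offset": [0.0525,0.038,0.0332],"delta_rot": [0,0,0]},{"offset": [0.0525,0.038,0.0332],"delta_rot": [0,0,0]}]'

```text
time: 32.05
position: [0.5421, -0.0038, 0.1317]
tool_rot: [[0.804, -0.0, -0.595], [0.595, 0.0, 0.804], [-0.0, -1.0, 0.0]]
ft_force: [0.5, -0.2, -0.8]
finger_gap: 0.293
```

Run:
```python
from h import *
go(.5426,-.0037,.124);print(status.observe()["ft_force"])
W=eyes.grab_frame("wrist");cv2.imwrite("pics/w15.png",cv2.resize(W["image"][120:280,240:400,::-1],None,fx=3.7,fy=3.7,interpolation=cv2.INTER_CUBIC))
S=eyes.grab_frame("scene");cv2.imwrite("pics/s15.png",cv2.resize(S["image"][150:270,250:390,::-1],None,fx=4.5,fy=4.5,interpolation=cv2.INTER_CUBIC))
go(.5426,-.0037,.124);print(status.observe()["ft_force"])
```

```text
t 32.05 pos [ 0.5421 -0.0038  0.1317] yaw 0.6372 gap 0.293
offset [ 0.0004  0.0077 -0.0002] dist 0.008
[ 0.48034611 -0.16091209 -0.82240989]
t 32.15 pos [ 0.5427 -0.0037  0.1323] yaw 0.6375 gap 0.296
offset [-0.0001  0.0083  0.    ] dist 0.008
[ 0.62565406  0.12794002 -1.27157111]
```

View pics/w15.png

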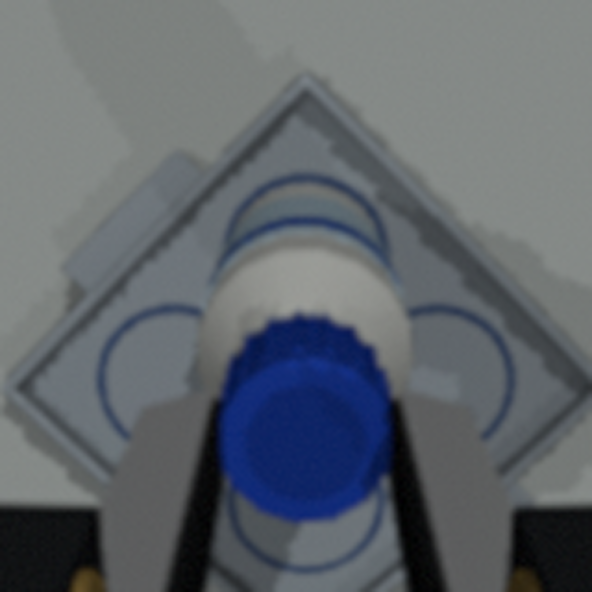

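View pics/s15.png

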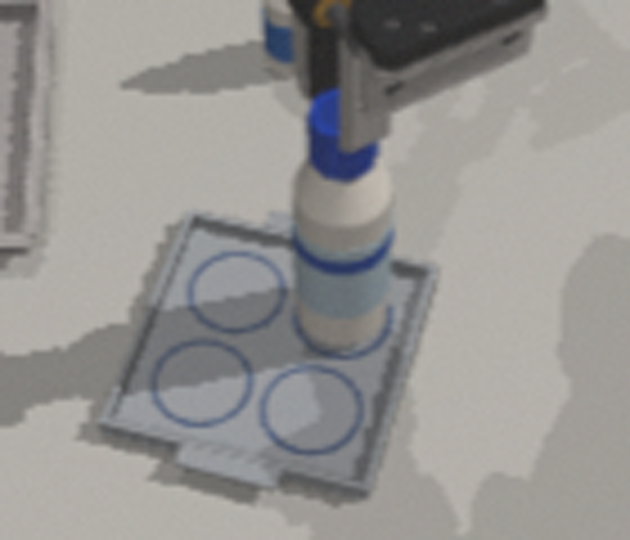

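The white bottle hangs over its own ring, lined up laterally. Lowering the last 8 mm.

>>> move_arm --steps '[{"offset": [0,0.002,0],"delta_rot": [0,0,0]},{"offset": [0,0.0045,0],"delta_rot": [0,0,0]},{"offset": [0,0.006,0],"delta_rot": [0,0,0]},{"offset": [0,0.007,0],"delta_rot": [0,0,0]},{"offset": [0,0.0077,0],"delta_rot": [0,0,0]},{"offset": [0,0.0083,0],"delta_rot": [0,0,0]},{"offset": [0,0.0083,0],"delta_rot": [0,0,0]},{"offset": [0,0.0083,0],"delta_rot": [0,0,0]}]'

```text
time: 32.82
position: [0.5426, -0.0034, 0.1242]
tool_rot: [[0.803, 0.001, -0.596], [0.596, -0.0, 0.803], [0.001, -1.0, -0.001]]
ft_force: [-1.0, -0.3, 3.2]
finger_gap: 0.298
```

Run:
```python
from h import *
go(.5426,-.0037,.124);print(status.observe()["ft_force"])
```

```text
t 32.8167 pos [ 0.5426 -0.0034  0.1242] yaw 0.638 gap 0.298
offset [-0.0001  0.0002 -0.0002] dist 0.0
[-0.99640963 -0.30682986  3.20173036]
```

The bottle is down (+3 N). Releasing and going to teal.

>>> move_arm --steps '[{"offset": [0,0,0],"delta_rot": [0,0,0]},{"offset": [0,0,0],"delta_rot": [0,0,0]},{"offset": [0,0,0],"delta_rot": [0,0,0]},{"offset": [0,0,0],"delta_rot": [0,0,0]},{"offset": [0,0,0],"delta_rot": [0,0,0]},{"offset": [0,-0.01,0],"delta_rot": [0,0,0]},{"offset": [0,-0.03,0],"delta_rot": [0,0,0]},{"offset": [0,-0.055,0],"delta_rot": [0,0,0]},{"offset": [0,-0.072,0],"delta_rot": [0,0,0]},{"offset": [-0.008,-0.076,-0.006],"delta_rot": [0,0,0]},{"offset": [-0.025,-0.076,-0.02],"delta_rot": [0,0,0]},{"offset": [-0.049,-0.076,-0.039],"delta_rot": [0,0,0]}]' --claw 0.6

```text
time: 33.82
position: [0.5263, -0.0636, 0.2001]
tool_rot: [[0.801, 0.001, -0.598], [0.598, 0.0, 0.801], [0.001, -1.0, -0.0]]
ft_force: [-0.2, -0.7, -0.3]
finger_gap: 0.598
```

>>> move_arm --steps '[{"offset": [-0.026,0,-0.021],"delta_rot": [0,0,0]},{"offset": [-0.053,0,-0.042],"delta_rot": [0,0,0]},{"offset": [-0.08,0,-0.063],"delta_rot": [0,0,0]},{"offset": [-0.107,0,-0.084],"delta_rot": [0,0,0]},{"offset": [-0.134,0,-0.106],"delta_rot": [0,0,0]},{"offset": [-0.158,0,-0.125],"delta_rot": [0,0,0]},{"offset": [-0.177,0,-0.14],"delta_rot": [0,0,0]},{"offset": [-0.189,0,-0.149],"delta_rot": [0,0,0]},{"offset": [-0.1937,0,-0.1528],"delta_rot": [0,0,0]},{"offset": [-0.1937,0,-0.1528],"delta_rot": [0,0,0]},{"offset": [-0.1937,0,-0.1528],"delta_rot": [0,0,0]}]'

```text
time: 34.73
position: [0.4612, -0.3015, 0.1993]
tool_rot: [[0.804, -0.0, -0.595], [0.595, 0.001, 0.804], [0.0, -1.0, 0.001]]
ft_force: [0.1, -0.7, -0.4]
finger_gap: 0.6
```

Run:
```python
from h import *
go(.4619,-.3024,.124)
W=eyes.grab_frame("wrist");cv2.imwrite("pics/w16.png",W["image"][:,:,::-1])
print(wproj(W,(.4619,-.3024,.154)))
S=eyes.grab_frame("scene");cv2.imwrite("pics/s16.png",cv2.resize(S["image"][100:260,130:370,::-1],None,fx=3.3,fy=3.3,interpolation=cv2.INTER_CUBIC))
go(.4619,-.3024,.124)
```

```text
t 34.7333 pos [ 0.4612 -0.3015  0.1993] yaw 0.6374 gap 0.6
offset [ 0.      0.0753 -0.0012] dist 0.075
(np.float64(321.8080744269312), np.float64(208.89736872073138))
t 34.8333 pos [ 0.4616 -0.3009  0.1996] yaw 0.639 gap 0.601
offset [-0.0008  0.0756 -0.0014] dist 0.076
```

View pics/w16.png

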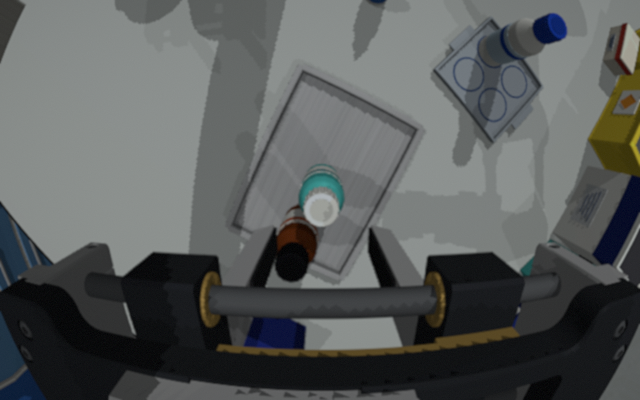

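View pics/s16.png

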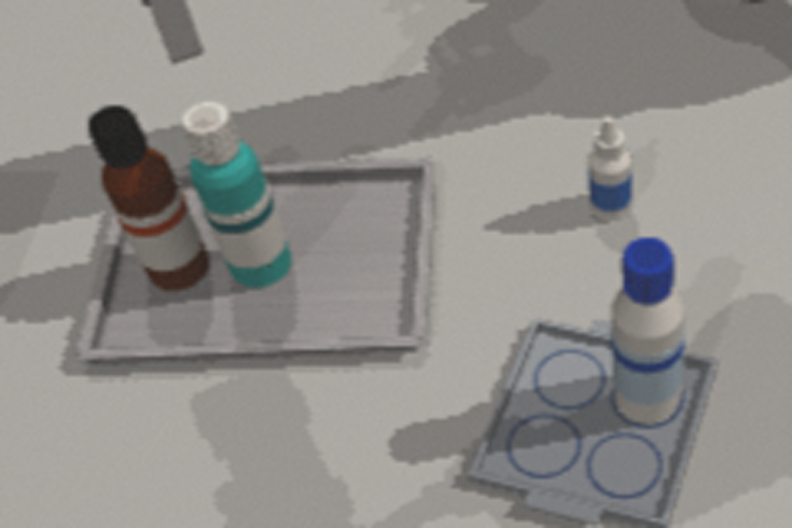

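The white bottle stands on its ring, at the same pixels as at the start. The teal cap is at (322,209), matching the prediction. Gripping teal.

>>> move_arm --steps '[{"offset": [0,0.01,-0.001],"delta_rot": [0,0,0]},{"offset": [0,0.026,-0.001],"delta_rot": [0,0,0]},{"offset": [0,0.042,-0.001],"delta_rot": [0,0,0]},{"offset": [0,0.056,-0.001],"delta_rot": [0,0,0]},{"offset": [0,0.067,-0.001],"delta_rot": [0,0,0]},{"offset": [0,0.074,-0.001],"delta_rot": [0,0,0]},{"offset": [0,0.0755,-0.001],"delta_rot": [0,0,0]},{"offset": [0,0.0755,-0.001],"delta_rot": [0,0,0]},{"offset": [0,0.0755,-0.001],"delta_rot": [0,0,0]}]'

```text
time: 35.58
position: [0.4627, -0.3027, 0.1246]
tool_rot: [[0.803, 0.001, -0.596], [0.596, -0.0, 0.803], [0.0, -1.0, -0.001]]
ft_force: [1.1, 0.1, 0.4]
finger_gap: 0.601
```

Run:
```python
from h import *
go(.4619,-.3024,.124)
```

```text
t 35.5833 pos [ 0.4627 -0.3027  0.1246] yaw 0.6385 gap 0.601
offset [-0.0004  0.0006  0.0007] dist 0.001
```

>>> move_arm --steps '[{"offset": [0,0,0],"delta_rot": [0,0,0]},{"offset": [0,0,0],"delta_rot": [0,0,0]},{"offset": [0,0,0],"delta_rot": [0,0,0]},{"offset": [0,0,0],"delta_rot": [0,0,0]},{"offset": [0,0,0],"delta_rot": [0,0,0]},{"offset": [0,0,0],"delta_rot": [0,0,0]},{"offset": [0,0,0],"delta_rot": [0,0,0]}]' --claw 0.0

```text
time: 36.17
position: [0.4623, -0.303, 0.1244]
tool_rot: [[0.803, 0.0, -0.596], [0.596, -0.0, 0.803], [0.0, -1.0, -0.001]]
ft_force: [-0.3, 0.6, 1.4]
finger_gap: 0.298
```

Run:
```python
from h import *
go(.5898,-.0676,.17)
```

```text
t 36.1667 pos [ 0.4623 -0.303   0.1244] yaw 0.638 gap 0.298
offset [ 0.2427 -0.0456  0.1131] dist 0.272
```

>>> move_arm --steps '[{"offset": [0,-0.006,0],"delta_rot": [0,0,0]},{"offset": [0,-0.018,0],"delta_rot": [0,0,0]},{"offset": [0,-0.032,0],"delta_rot": [0,0,0]},{"offset": [0.007,-0.042,0.003],"delta_rot": [0,0,0]},{"offset": [0.02,-0.046,0.009],"delta_rot": [0,0,0]},{"offset": [0.038,-0.046,0.018],"delta_rot": [0,0,0]},{"offset": [0.06,-0.046,0.028],"delta_rot": [0,0,0]},{"offset": [0.084,-0.046,0.039],"delta_rot": [0,0,0]},{"offset": [0.108,-0.046,0.05],"delta_rot": [0,0,0]},{"offset": [0.132,-0.046,0.061],"delta_rot": [0,0,0]},{"offset": [0.156,-0.046,0.072],"delta_rot": [0,0,0]},{"offset": [0.179,-0.046,0.083],"delta_rot": [0,0,0]}]'

```text
time: 37.17
position: [0.557, -0.1274, 0.1702]
tool_rot: [[0.803, -0.0, -0.596], [0.596, 0.001, 0.803], [0.0, -1.0, 0.001]]
ft_force: [0.6, -0.6, -2.0]
finger_gap: 0.297
```

>>> move_arm --steps '[{"offset": [0.022,0,0.01],"delta_rot": [0,0,0]},{"offset": [0.041,0,0.019],"delta_rot": [0,0,0]},{"offset": [0.054,0,0.026],"delta_rot": [0,0,0]},{"offset": [0.062,0.003,0.0295],"delta_rot": [0,0,0]},{"offset": [0.0637,0.01,0.0303],"delta_rot": [0,0,0]},{"offset": [0.0637,0.02,0.0303],"delta_rot": [0,0,0]},{"offset": [0.0637,0.028,0.0303],"delta_rot": [0,0,0]},{"offset": [0.0637,0.035,0.0303],"delta_rot": [0,0,0]},{"offset": [0.0637,0.038,0.0303],"delta_rot": [0,0,0]},{"offset": [0.0637,0.038,0.0303],"delta_rot": [0,0,0]},{"offset": [0.0637,0.038,0.0303],"delta_rot": [0,0,0]}]'

```text
time: 38.08
position: [0.5894, -0.0678, 0.132]
tool_rot: [[0.804, -0.0, -0.595], [0.595, 0.0, 0.804], [-0.0, -1.0, 0.0]]
ft_force: [0.2, 0.2, -2.5]
finger_gap: 0.297
```

Run:
```python
from h import *
go(.5898,-.0676,.124)
W=eyes.grab_frame("wrist");cv2.imwrite("pics/w17.png",cv2.resize(W["image"][120:280,240:400,::-1],None,fx=3.7,fy=3.7,interpolation=cv2.INTER_CUBIC))
go(.5898,-.0676,.124);print(status.observe()["ft_force"])
```

```text
t 38.0833 pos [ 0.5894 -0.0678  0.132 ] yaw 0.6371 gap 0.297
offset [ 0.0004  0.008  -0.0001] dist 0.008
t 38.1333 pos [ 0.5898 -0.0677  0.1324] yaw 0.6373 gap 0.293
offset [0.0001 0.0084 0.0001] dist 0.008
[-0.10644807  0.07881442 -1.89818931]
```

View pics/w17.png

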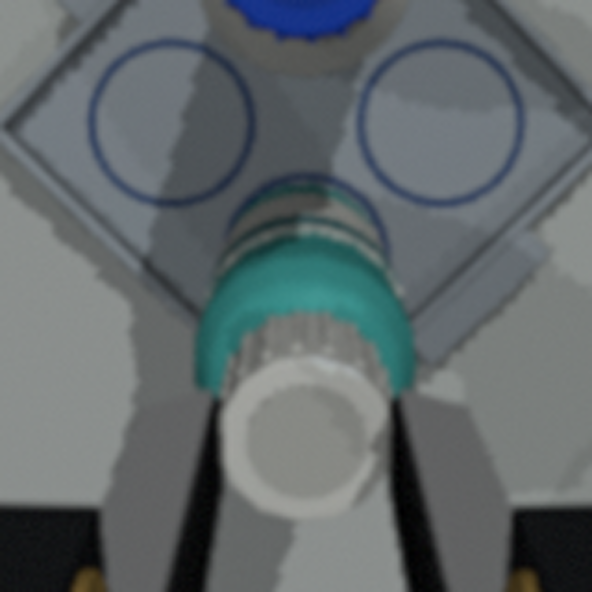

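Teal is centred over its own ring, with the ring arc showing evenly around the base. Lowering.

>>> move_arm --steps '[{"offset": [0,0.002,0],"delta_rot": [0,0,0]},{"offset": [0,0.0045,0],"delta_rot": [0,0,0]},{"offset": [0,0.006,0],"delta_rot": [0,0,0]},{"offset": [0,0.007,0],"delta_rot": [0,0,0]},{"offset": [0,0.0077,0],"delta_rot": [0,0,0]},{"offset": [0,0.0083,0],"delta_rot": [0,0,0]},{"offset": [0,0.0083,0],"delta_rot": [0,0,0]},{"offset": [0,0.0083,0],"delta_rot": [0,0,0]}]'

```text
time: 38.8
position: [0.5899, -0.0673, 0.1245]
tool_rot: [[0.803, 0.001, -0.596], [0.596, -0.0, 0.803], [0.001, -1.0, -0.001]]
ft_force: [-0.8, 0.1, 2.4]
finger_gap: 0.297
```

Run:
```python
from h import *
go(.5898,-.0676,.124);print(status.observe()["ft_force"])
```

```text
t 38.8 pos [ 0.5899 -0.0673  0.1245] yaw 0.6381 gap 0.297
offset [-0.0003  0.0005 -0.0001] dist 0.001
[-0.76972809  0.1165978   2.3734324 ]
```

>>> move_arm --steps '[{"offset": [0,0,0],"delta_rot": [0,0,0]},{"offset": [0,0,0],"delta_rot": [0,0,0]},{"offset": [0,0,0],"delta_rot": [0,0,0]},{"offset": [0,0,0],"delta_rot": [0,0,0]},{"offset": [0,0,0],"delta_rot": [0,0,0]},{"offset": [0,-0.01,0],"delta_rot": [0,0,0]},{"offset": [0,-0.03,0],"delta_rot": [0,0,0]},{"offset": [0,-0.055,0],"delta_rot": [0,0,0]},{"offset": [0,-0.072,0],"delta_rot": [0,0,0]},{"offset": [-0.008,-0.076,-0.005],"delta_rot": [0,0,0]},{"offset": [-0.027,-0.076,-0.017],"delta_rot": [0,0,0]},{"offset": [-0.053,-0.076,-0.033],"delta_rot": [0,0,0]}]' --claw 0.6

```text
time: 39.8
position: [0.5669, -0.1249, 0.2003]
tool_rot: [[0.801, 0.001, -0.598], [0.598, 0.0, 0.801], [0.001, -1.0, -0.001]]
ft_force: [0.5, 0.2, 0.1]
finger_gap: 0.599
```

>>> move_arm --steps '[{"offset": [-0.029,0,-0.018],"delta_rot": [0,0,0]},{"offset": [-0.059,0,-0.037],"delta_rot": [0,0,0]},{"offset": [-0.089,0,-0.056],"delta_rot": [0,0,0]},{"offset": [-0.119,0,-0.075],"delta_rot": [0,0,0]},{"offset": [-0.149,0,-0.093],"delta_rot": [0,0,0]},{"offset": [-0.176,0,-0.11],"delta_rot": [0,0,0]},{"offset": [-0.198,0,-0.124],"delta_rot": [0,0,0]},{"offset": [-0.212,0,-0.132],"delta_rot": [0,0,0]},{"offset": [-0.2168,0,-0.1354],"delta_rot": [0,0,0]},{"offset": [-0.2168,0,-0.1354],"delta_rot": [0,0,0]},{"offset": [-0.2168,0,-0.1354],"delta_rot": [0,0,0]}]'

```text
time: 40.72
position: [0.473, -0.3626, 0.1995]
tool_rot: [[0.804, -0.0, -0.595], [0.595, 0.001, 0.804], [0.001, -1.0, 0.001]]
ft_force: [0.0, 0.9, -0.2]
finger_gap: 0.597
```

Run:
```python
from h import *
go(.4734,-.3634,.124)
W=eyes.grab_frame("wrist");cv2.imwrite("pics/w18.png",W["image"][:,:,::-1])
print(wproj(W,(.4734,-.3634,.154)))
S=eyes.grab_frame("scene");cv2.imwrite("pics/s18.png",cv2.resize(S["image"][100:260,130:370,::-1],None,fx=3.3,fy=3.3,interpolation=cv2.INTER_CUBIC))
go(.4734,-.3634,.124)
```

```text
t 40.7167 pos [ 0.473  -0.3626  0.1995] yaw 0.6375 gap 0.597
offset [-0.0002  0.0755 -0.0009] dist 0.075
(np.float64(321.6096955528575), np.float64(208.5229678684137))
t 40.8167 pos [ 0.4735 -0.362   0.1998] yaw 0.6391 gap 0.597
offset [-0.001   0.0758 -0.0011] dist 0.076
```

View pics/w18.png

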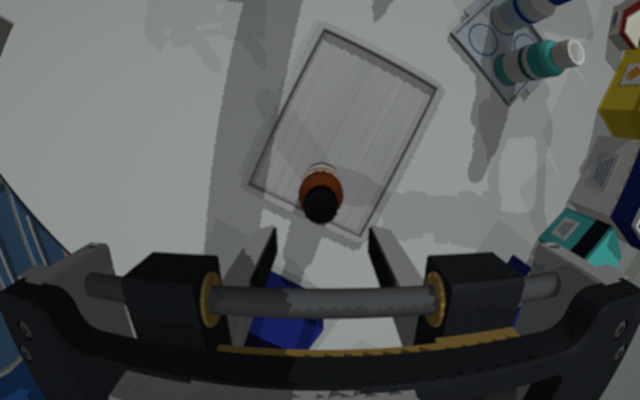

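View pics/s18.png

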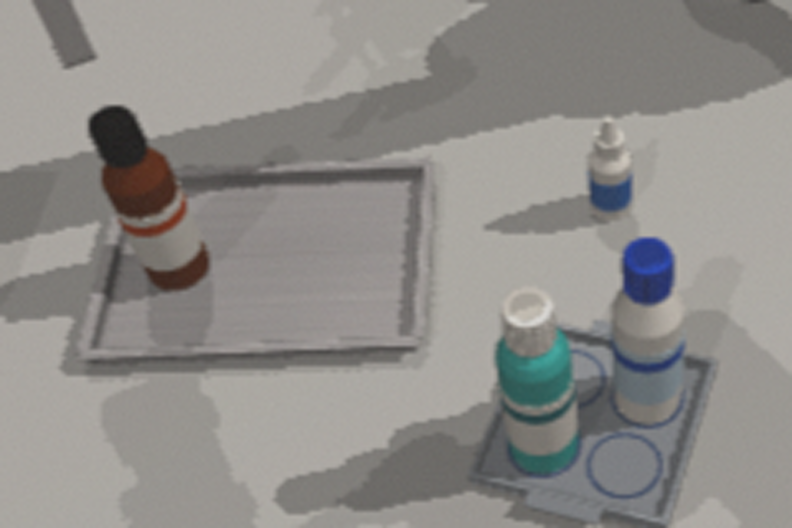

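Teal and the white bottle both stand on their rings. The amber cap is at about (320.5,207) and the prediction was (321.6,208.5). Gripping amber.

>>> move_arm --steps '[{"offset": [-0.0005,0.01,-0.0005],"delta_rot": [0,0,0]},{"offset": [-0.0005,0.026,-0.0005],"delta_rot": [0,0,0]},{"offset": [-0.0005,0.042,-0.0005],"delta_rot": [0,0,0]},{"offset": [-0.0005,0.056,-0.0005],"delta_rot": [0,0,0]},{"offset": [-0.0005,0.067,-0.0005],"delta_rot": [0,0,0]},{"offset": [-0.0005,0.074,-0.0005],"delta_rot": [0,0,0]},{"offset": [-0.0005,0.0757,-0.0005],"delta_rot": [0,0,0]},{"offset": [-0.0005,0.0757,-0.0005],"delta_rot": [0,0,0]},{"offset": [-0.0005,0.0757,-0.0005],"delta_rot": [0,0,0]}]'

```text
time: 41.57
position: [0.4736, -0.3641, 0.1247]
tool_rot: [[0.803, 0.001, -0.596], [0.596, -0.001, 0.803], [0.0, -1.0, -0.001]]
ft_force: [0.5, -0.4, 0.2]
finger_gap: 0.598
```

Run:
```python
from h import *
go(.4734,-.3634,.124)
```

```text
t 41.5667 pos [ 0.4736 -0.3641  0.1247] yaw 0.6383 gap 0.598
offset [0.0002 0.0007 0.0007] dist 0.001
```

>>> move_arm --steps '[{"offset": [0,0,0],"delta_rot": [0,0,0]},{"offset": [0,0,0],"delta_rot": [0,0,0]},{"offset": [0,0,0],"delta_rot": [0,0,0]},{"offset": [0,0,0],"delta_rot": [0,0,0]},{"offset": [0,0,0],"delta_rot": [0,0,0]},{"offset": [0,0,0],"delta_rot": [0,0,0]},{"offset": [0,0,0],"delta_rot": [0,0,0]}]' --claw 0.0

```text
time: 42.15
position: [0.4732, -0.3641, 0.1245]
tool_rot: [[0.803, 0.0, -0.596], [0.596, -0.001, 0.803], [-0.0, -1.0, -0.001]]
ft_force: [0.2, -1.1, 2.6]
finger_gap: 0.291
```

Run:
```python
from h import *
go(.5342,-.0592,.17)
```

```text
t 42.15 pos [ 0.4732 -0.3641  0.1245] yaw 0.638 gap 0.291
offset [ 0.2306 -0.0457  0.2086] dist 0.314
```

>>> move_arm --steps '[{"offset": [0,-0.006,0],"delta_rot": [0,0,0]},{"offset": [0,-0.018,0],"delta_rot": [0,0,0]},{"offset": [0,-0.032,0],"delta_rot": [0,0,0]},{"offset": [0.007,-0.042,0.006],"delta_rot": [0,0,0]},{"offset": [0.02,-0.046,0.018],"delta_rot": [0,0,0]},{"offset": [0.037,-0.046,0.033],"delta_rot": [0,0,0]},{"offset": [0.056,-0.046,0.05],"delta_rot": [0,0,0]},{"offset": [0.077,-0.046,0.069],"delta_rot": [0,0,0]},{"offset": [0.099,-0.046,0.089],"delta_rot": [0,0,0]},{"offset": [0.121,-0.046,0.109],"delta_rot": [0,0,0]},{"offset": [0.143,-0.046,0.129],"delta_rot": [0,0,0]},{"offset": [0.163,-0.046,0.147],"delta_rot": [0,0,0]}]'

```text
time: 43.15
position: [0.5162, -0.1459, 0.1702]
tool_rot: [[0.803, -0.0, -0.596], [0.596, 0.001, 0.803], [0.0, -1.0, 0.001]]
ft_force: [0.7, -0.2, -2.8]
finger_gap: 0.293
```

>>> move_arm --steps '[{"offset": [0.018,0,0.0165],"delta_rot": [0,0,0]},{"offset": [0.034,0,0.031],"delta_rot": [0,0,0]},{"offset": [0.047,0,0.042],"delta_rot": [0,0,0]},{"offset": [0.057,0,0.051],"delta_rot": [0,0,0]},{"offset": [0.064,0,0.058],"delta_rot": [0,0,0]},{"offset": [0.0676,0.003,0.061],"delta_rot": [0,0,0]},{"offset": [0.0676,0.01,0.061],"delta_rot": [0,0,0]},{"offset": [0.0676,0.02,0.061],"delta_rot": [0,0,0]},{"offset": [0.0676,0.03,0.061],"delta_rot": [0,0,0]},{"offset": [0.0676,0.036,0.061],"delta_rot": [0,0,0]},{"offset": [0.0676,0.038,0.061],"delta_rot": [0,0,0]},{"offset": [0.0676,0.038,0.061],"delta_rot": [0,0,0]}]'

```text
time: 44.15
position: [0.5337, -0.0598, 0.1309]
tool_rot: [[0.804, -0.002, -0.595], [0.595, 0.001, 0.804], [-0.002, -1.0, 0.002]]
ft_force: [-0.9, 0.0, -2.4]
finger_gap: 0.295
```

Run:
```python
from h import *
go(.5342,-.0592,.124)
W=eyes.grab_frame("wrist");cv2.imwrite("pics/w19.png",cv2.resize(W["image"][120:280,240:400,::-1],None,fx=3.7,fy=3.7,interpolation=cv2.INTER_CUBIC))
go(.5342,-.0592,.124);print(status.observe()["ft_force"])
```

```text
t 44.15 pos [ 0.5337 -0.0598  0.1309] yaw 0.6371 gap 0.295
offset [0.0008 0.0069 0.0002] dist 0.007
t 44.2 pos [ 0.5342 -0.0599  0.1317] yaw 0.6372 gap 0.292
offset [0.0004 0.0077 0.0006] dist 0.008
[-0.01104181 -0.27954149 -3.35444061]
```

View pics/w19.png

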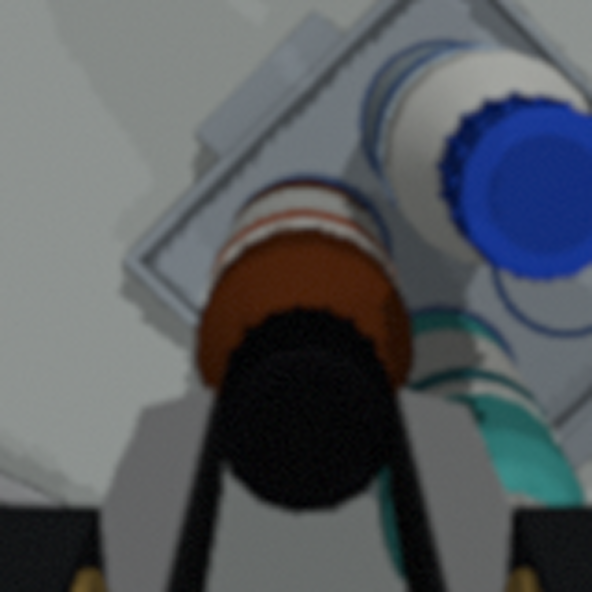

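Amber hangs over its own ring with clear gaps to its neighbours. Lowering with a 0.5 mm trim.

>>> move_arm --steps '[{"offset": [0.0005,0.002,0.0003],"delta_rot": [0,0,0]},{"offset": [0.0005,0.0045,0.0003],"delta_rot": [0,0,0]},{"offset": [0.0005,0.006,0.0003],"delta_rot": [0,0,0]},{"offset": [0.0005,0.007,0.0003],"delta_rot": [0,0,0]},{"offset": [0.0005,0.0077,0.0003],"delta_rot": [0,0,0]},{"offset": [0.0005,0.0083,0.0003],"delta_rot": [0,0,0]},{"offset": [0.0005,0.0083,0.0003],"delta_rot": [0,0,0]},{"offset": [0.0005,0.0083,0.0003],"delta_rot": [0,0,0]}]'

```text
time: 44.87
position: [0.535, -0.059, 0.1244]
tool_rot: [[0.803, 0.001, -0.596], [0.596, -0.0, 0.803], [0.001, -1.0, -0.001]]
ft_force: [-0.8, 0.5, 2.3]
finger_gap: 0.298
```

Run:
```python
from h import *
go(.5342,-.0592,.124);print(status.observe()["ft_force"])
```

```text
t 44.8667 pos [ 0.535  -0.059   0.1244] yaw 0.6381 gap 0.298
offset [-0.0007  0.0004  0.0004] dist 0.001
[-0.84034613  0.49812729  2.30005822]
```

The bottle is down. Releasing, rising and backing away to leave a clear view.

>>> move_arm --steps '[{"offset": [0,0,0],"delta_rot": [0,0,0]},{"offset": [0,0,0],"delta_rot": [0,0,0]},{"offset": [0,0,0],"delta_rot": [0,0,0]},{"offset": [0,0,0],"delta_rot": [0,0,0]},{"offset": [0,0,0],"delta_rot": [0,0,0]},{"offset": [0,-0.01,0],"delta_rot": [0,0,0]},{"offset": [0,-0.03,0],"delta_rot": [0,0,0]},{"offset": [0,-0.055,0],"delta_rot": [0,0,0]},{"offset": [0,-0.08,0],"delta_rot": [0,0,0]},{"offset": [0,-0.105,0],"delta_rot": [0,0,0]},{"offset": [0,-0.12,0],"delta_rot": [0,0,0]},{"offset": [0,-0.12,0],"delta_rot": [0,0,0]}]' --claw 0.6

```text
time: 45.87
position: [0.5371, -0.0594, 0.2484]
tool_rot: [[0.803, 0.008, -0.596], [0.596, -0.002, 0.803], [0.005, -1.0, -0.006]]
ft_force: [0.6, -1.2, 0.2]
finger_gap: 0.6
```

Run:
```python
from h import *
go(.5342,-.0592,.24)
W=eyes.grab_frame("wrist");cv2.imwrite("pics/w20.png",cv2.resize(W["image"][100:260,240:440,::-1],None,fx=3.7,fy=3.7,interpolation=cv2.INTER_CUBIC))
```

```text
t 45.8667 pos [ 0.5371 -0.0594  0.2484] yaw 0.6381 gap 0.6
offset [-0.0022  0.0084  0.0019] dist 0.009
```

>>> move_arm --steps '[{"offset": [-0.01,0,-0.007],"delta_rot": [0,0,0]},{"offset": [-0.035,0,-0.02],"delta_rot": [0,0,0]},{"offset": [-0.06,0,-0.035],"delta_rot": [0,0,0]},{"offset": [-0.085,0,-0.05],"delta_rot": [0,0,0]},{"offset": [-0.11,0,-0.065],"delta_rot": [0,0,0]},{"offset": [-0.135,0,-0.08],"delta_rot": [0,0,0]},{"offset": [-0.16,0,-0.095],"delta_rot": [0,0,0]},{"offset": [-0.185,0,-0.11],"delta_rot": [0,0,0]},{"offset": [-0.2,0,-0.12],"delta_rot": [0,0,0]},{"offset": [-0.2,0,-0.12],"delta_rot": [0,0,0]}]'

```text
time: 46.75
position: [0.4428, -0.2777, 0.2418]
tool_rot: [[0.806, -0.004, -0.592], [0.592, 0.0, 0.806], [-0.003, -1.0, 0.003]]
ft_force: [0.4, -1.1, -0.2]
finger_gap: 0.598
```

Run:
```python
from h import *
T0=cv2.imread("pics/top0.png")[:,:,::-1];S0=cv2.imread("pics/scene0.png")[:,:,::-1]
T=eyes.grab_frame("top");S=eyes.grab_frame("scene")
cv2.imwrite("pics/t21.png",cv2.resize(T["image"][140:280,150:370,::-1],None,fx=3.6,fy=3.6,interpolation=cv2.INTER_CUBIC))
cv2.imwrite("pics/s21.png",cv2.resize(S["image"][110:270,265:505,::-1],None,fx=3.3,fy=3.3,interpolation=cv2.INTER_CUBIC))
for n,rt,rs in(("red",(310,150,335,185),(305,215,335,250)),("blue",(305,170,330,200),(315,165,342,195)),("black",(332,175,355,205),(285,165,312,190)),("whitecap",(335,150,358,175),(280,185,303,210)),("green",(205,185,230,215),(430,195,460,225))):
    if n!="red": print(n,"top",blob(T0,n,rt)[0].round(1),blob(T["image"],n,rt)[0].round(1),"scene",blob(S0,n,rs)[0].round(1),blob(S["image"],n,rs)[0].round(1))
a=blob(T["image"],"red",(195,190,240,260));b=blob(S["image"],"red",(430,160,470,200));print(a,b)
print(tri([ray(T,*a[0]),ray(S,*b[0])]))
print(status.observe()["time"],status.observe()["position"])
```

```text
blue top [317.7 180.7] [317.9 181. ] scene [326.1 177.8] [325.8 178. ]
black top [343.  184.9] [342.8 185.8] scene [298.2 176.4] [299.2 176.2]
whitecap top [346.4 160. ] [346.9 159.9] scene [289.7 192.6] [288.8 192.7]
green top [213.9 198.6] [213.8 198.6] scene [446.9 205.1] [446.9 205.1]
(array([206.86666667, 230.43333333]), (np.int32(203), np.int32(227), np.int32(9), np.int32(8), np.int32(60))) (array([450.78, 177.92]), (np.int32(447), np.int32(175), np.int32(9), np.int32(7), np.int32(50)))
(array([0.43387695, 0.26451778, 0.06329141]), [np.float64(1.0770816596846906), np.float64(1.077081659684667)])
46.85 [ 0.44429101 -0.27441145  0.2423124 ]
```

View pics/w20.png

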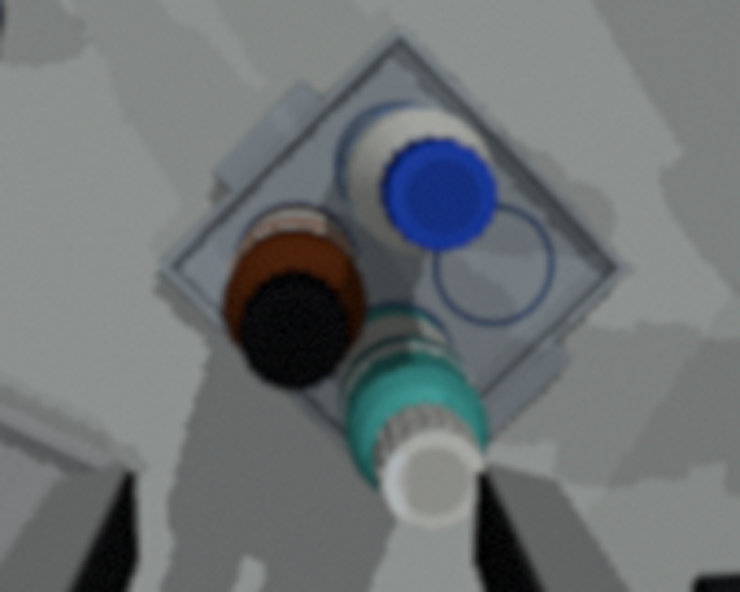

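View pics/t21.png

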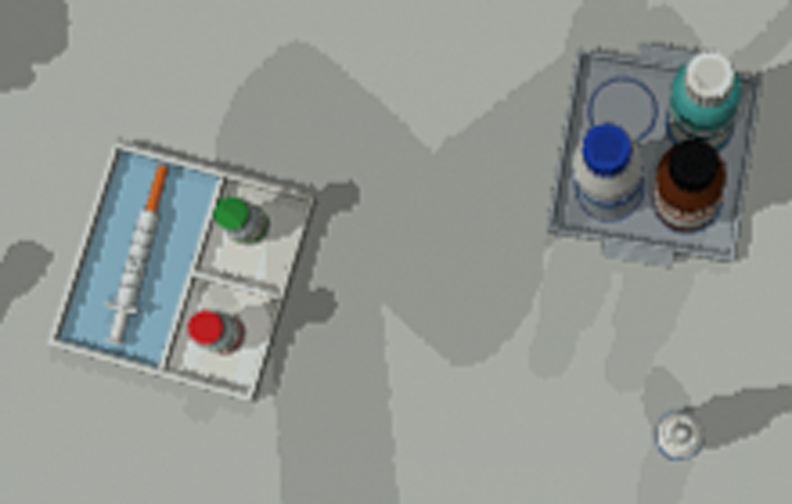

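View pics/s21.png

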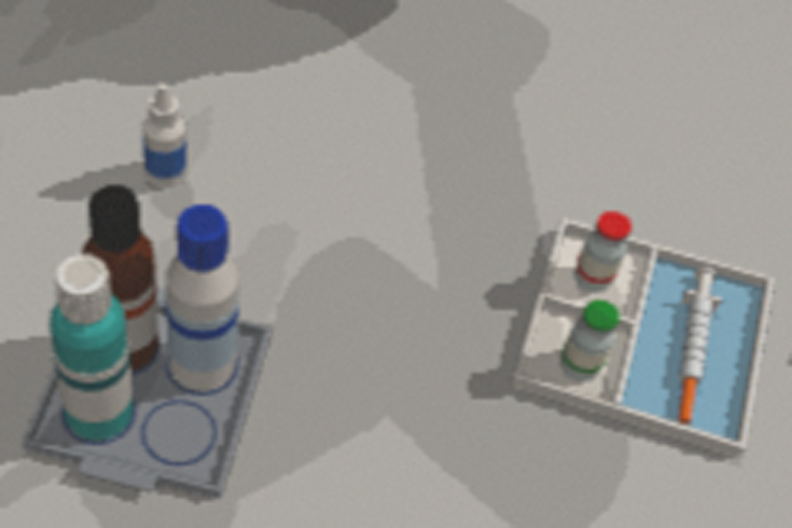

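All three bottles stand upright on their own rings, with their caps within about 1 px of the start. The red vial stands in the near well, and the green vial, syringe and dropper bottle show no change. Handing in.

```bash
python3 -c "
from station import status,arm
s=status.observe();print(s['time'],s['qvel'].__str__(),s['ft_force'])
print(arm.job_done())"
```

```text
46.85 [ 0.03318851 -0.00837747 -0.00287342  0.00790805  0.00311984  0.00305997] [ 0.71551461 -0.00857096 -0.7876363 ]
the job is handed in; nothing more can be done
None
```

The job is done and handed in at 46.9 s. I stood the amber, teal and white bottles in the steel tray and put the red vial in the near well of the injection tray. Then I put the white, teal and amber bottles back, each on its own ring.

**Last checks**
- **Bottles:** all three look upright. Their caps are within about 1 px (roughly 2 mm) of their starting positions in the top and scene views.
- **Red vial:** triangulated at (0.434, 0.265), against a well centre of (0.434, 0.266) measured in the wrist view.
- **Bystanders:** the green vial's pixels did not change. The syringe and dropper bottle look unmoved, judged by eye only.
- **Robot:** the gripper was open, about 24 cm up over the steel tray and touching nothing. The force readings I saw while setting things down stayed within about 3.5 N.

**Failed or disagreed**
- One move call was refused because its rows lacked `delta_rot`. Nothing moved, and I resent it.
- The top-camera ring fits for amber and teal were poor, so I used the wrist-camera fits. Those gave the right 56 mm spacing.
- The finger gap on the red vial read about 23 mm for a 28 mm body. It lifted, stayed still in the jaws and stood correctly.

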